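# Pack the peg caddy and lock it in its dock

## Task

Unhook the grey peg caddy from its stand, stand it in the pulled-out tray of the dock and put every loose clothes peg on the worktop into it. Only when the caddy is in the tray with all the pegs inside, push the tray fully home, and then swing the latch all the way across to lock it. Leave the tape measure, the spare knob and the dosing cap where they are.

Things in the scene. Friction and masses are not known exactly. Their poses are not given: they have to be found in the camera images.
- hook_seat (a point): top of the flat steel hook arm (18 mm wide, 6 mm thick, level) where the caddy's handle bar rests; fixed dark stand. The arm runs along this point's +y from a 200 mm tall post 135 mm behind (-y)
- hook_tip (a point): top of the hook's upturned tip, 25 mm along +y from the seat and 34 mm above it; the tip is 6 mm thick. The caddy must be lifted 36 to 54 mm (45 is the middle; beyond that its rim meets the arm), then drawn along +y: its handle clears the tip after 40 mm, the whole caddy after 130 mm
- caddy_handle (a point): middle of the arched handle of the loose peg caddy, 108 mm above the caddy's underside. The arch is 52 mm wide (x), 14 mm thick (y), from 50 to 126 mm above the underside, bar 14 mm thick, window 32 mm wide, 62 mm high with the hook through it. Grip it here from above across the 52 mm (along x). It starts hanging, underside 45 mm over the worktop
- caddy_floor (a point): inner floor, centre, of the open grey plastic peg caddy (0.25 kg, same axes as caddy_handle), 4 mm above its underside; outside 110 mm (x) by 200 mm (y) by 50 mm high to the rim, walls 4 mm. A 6 mm divider of rim height at y = 0, below the handle, makes two compartments, on the +y and the -y side
- tray_seat (a point): inner floor, centre, of the open aluminium tray that slides along this point's +y on a fixed white dock. Inside 122 mm (x) by 212 mm (y), outside 130 by 220 mm; its walls rise 30 mm above this point; floor 17 mm above the worktop. The caddy stands in it with 6 mm to spare on every side, either way round
- tray_end (a point): middle of the outer face of the tray's -y end wall, 40 mm above the worktop (wall top 48 mm): push here along +y to send the tray home
- tray (a joint): slide of the tray, m: 0 fully out, 0.09 home against the stop; starts at 0 to 0.015; about 2 N of friction, no spring, stays where left
- latch (a joint): hinge of the latch lever, rad, about a vertical axis, counter-clockwise from above: 0 open (lever along the dock, towards tray_seat's -y), 1.571 locked (lever across the end of the tray, along tray_seat's +x). Starts at 0 to 0.25; light friction (0.06 N m), stays where left
- latch_knob (a point): middle of the round black upright knob at the end of the latch lever: 18 mm diameter, from 64 to 105 mm above the worktop, this point at 87 mm; 85 mm from the hinge axis; may be pinched or pushed
- latch_hinge (a point): point on the latch's vertical hinge axis, at the height of the knob's middle (fixed to the dock, same axes as tray_seat)
- clip_1_mid (a point): centre of a white clothes peg, 15 mm wide (its x), 72 mm long (its y), 12 mm high, 20 g, loose, lying flat on the worktop; may be absent (None)
- clip_2_mid (a point): centre of a teal clothes peg, 15 mm wide (its x), 72 mm long (its y), 12 mm high, 20 g, loose, lying flat on the worktop; may be absent (None)
- clip_3_mid (a point): centre of a bare wood clothes peg, 15 mm wide (its x), 72 mm long (its y), 12 mm high, 20 g, loose, lying flat on the worktop; may be absent (None)
- clip_4_mid (a point): centre of a bare wood clothes peg, 15 mm wide (its x), 72 mm long (its y), 12 mm high, 20 g, loose, lying flat on the worktop; may be absent (None)
- tape_measure: bystander: tape measure, 64x56x53 mm, loose; origin under its centre
- spare_knob: bystander: spare round dryer knob, 52 mm across, 23 mm high, loose; origin under its centre
- dosing_cap_1: bystander: open white dosing cap, 65 mm across, 40 mm high, loose; origin under its centre

How it is judged:
On the way, in this order (a step that is already met when the one before it is completed fails the run):
1. the caddy stands in the tray with every peg inside it (x of caddy_handle in the frame of tray_seat between -0.01 and 0.01 m and y of caddy_handle in the frame of tray_seat between -0.01 and 0.01 m and z of caddy_handle in the frame of tray_seat between 0.102 and 0.114 m and angle between caddy_handle's own z axis and vertical below 0.08 rad and x of clip_1_mid in the frame of caddy_handle between -0.052 and 0.052 m and y of clip_1_mid in the frame of caddy_handle between -0.097 and 0.097 m and z of clip_1_mid in the frame of caddy_handle between -0.11 and -0.06 m and x of clip_2_mid in the frame of caddy_handle between -0.052 and 0.052 m and y of clip_2_mid in the frame of caddy_handle between -0.097 and 0.097 m and z of clip_2_mid in the frame of caddy_handle between -0.11 and -0.06 m and x of clip_3_mid in the frame of caddy_handle between -0.052 and 0.052 m and y of clip_3_mid in the frame of caddy_handle between -0.097 and 0.097 m and z of clip_3_mid in the frame of caddy_handle between -0.11 and -0.06 m and x of clip_4_mid in the frame of caddy_handle between -0.052 and 0.052 m and y of clip_4_mid in the frame of caddy_handle between -0.097 and 0.097 m and z of clip_4_mid in the frame of caddy_handle between -0.11 and -0.06 m), for 0.2 s.
2. the tray is pushed home (value of joint tray above 0.084 m), for 0.2 s.
3. the latch is swung across (value of joint latch above 1.42 rad), for 0.2 s.
At the end, for the whole second after the job is handed in: The caddy stands upright in the tray (within 10 mm of its middle, fully down), the centre of every peg is inside the caddy below its rim, the tray is home (joint over 0.084 m) and the latch is across (over 1.42 rad) (all of step 1 and value of joint tray above 0.084 m and value of joint latch above 1.42 rad); the robot touches nothing.
It fails at once if the latch is swung before the tray is home (value of joint latch above 0.7 rad and value of joint tray below 0.07 m).
It fails at once if a bystander (tape measure, spare knob, dosing cap) is moved more than 40 mm (distance of any of tape_measure, spare_knob, dosing_cap_1 from where it was at the start of the episode above 0.04 m).
Of clip_1, clip_2, clip_3, clip_4 only 2 to 4 are there at a start; the rules pass over those that are not, and their reading is None.
At some moment in a run one of clip_1, clip_2, clip_3, clip_4 may be knocked a few centimetres aside while the robot is not near it.
It also fails if it takes over 210 s, if anything falls off the work surface, if the arm or the gripper's body presses on something with over 40 N, if the wrist force passes 120 N, or if a joint passes its speed limit or range.

## Robot

A 6-joint arm with a two-finger parallel gripper is mounted at the origin on a cart in front of the work surface, level with it; the furniture and walls round the work are solid. World frame = base frame: x ahead of the robot, y to its left, z up, the work surface at z = 0. Lengths are in m, angles in rad, forces in N, time in s.
With the tool pointing down it reaches from about 0.25 to 0.725 m from the base axis. Payload 4 kg.
Tool frame: the origin (TCP) lies at the very end of the fingers, on their centre line; the grasp point (between the pads) lies bot.grasp_offset behind it (bot.grasp_offset is the distance from the TCP to the grasp point, in m); z points along the fingers, y is the direction in which the jaws open and shut (so a half turn about z gives the same grasp; the last joint's range is limited). The gripper opens to 85 mm and grips with 20 to 120 N. Pads are 22 mm wide; open, the fingers measure 114 mm over their backs; the gripper's body (76 mm by 85 mm) begins 54 mm behind the grasp point. The pads swing forward as they close: fully open they stand 13 mm farther back than shut.
Start: joints at [1.272, 0.241, 0.005, 1.335, 0, 1.571], TCP at [0.147, 0.478, 0.231] pointing down, gripper open.
Joint ranges: [-2.72, 2.72], [-1.05, 1.87], [-1.09, 1.28], [-1.99, 2.15], [-1.42, 1.44], [-3.14, 3.14]. Speed limits (rad/s): [2.79, 2.79, 3.14, 3.14, 3.14, 3.14].

## Interface

Orientations are given as a unit quaternion [x, y, z, w].
In Python, from workcell import bot gives the robot as it stands. The module is installed in compiled form; this text tells all that it offers.
- The arm moves only by the shell command python3 -m jog 'ROWS' [OPENING]. ROWS is JSON, a list that holds one entry, the list of rows, each a list of 6 numbers: the shift along the tool's x, y, z in m, then the turn, a rotation vector about the tool's x, y, z in degrees. In form: [[[dx, dy, dz, wx, wy, wz], ...]]. A call has 1 to 12 rows; each row shifts and turns the pose as measured when the row begins, along the tool's axes as they then stand; what a row does not reach is not made up. A row lasts 1/8 s, in which the tool goes at most 62.5 mm and 10.7 degrees, less where a joint would pass 70% of its speed; a pose out of reach is approached as far as the arm can. A call is refused whole if a number of a shift passes 0.0625 or a number of a turn 10.7, either way. A call with a gripper value outside its range is refused whole. OPENING is the finger opening in m, from 0 to 0.0854, set as the call begins (- or left out, the last holds). The fingers move at their own pace and stop on an object; the grip force is fixed at half the most. Time passes only in rows, so rows that do not move let the fingers close. It gives the time, the measured TCP pose, the force and the opening at its end, in the units of the state.
- bot.get_obs(): the state, without advancing time (a new reading comes with each control period).
- bot.camera(name): name is "scene" or "top"; returns a dict with "pixels" (384x512x3 uint8, red, green, blue), "fx", "fy", "cx", "cy" (pixels), "k1" (the pictures are not rectified: a ray, as slopes to the right and down, at radius r is drawn at 1 + k1 r^2 times it, then the intrinsics apply), "rvec" (rotation vector, rad) and "tvec" (3), from world to camera coordinates, as OpenCV has them. Camera axes: x right, y down, z forward; pixel columns grow to the right and rows downward; lengths in m; the calibration is good to about 2 mm. A picture is of the moment at which its call begins. There is no depth.
- bot.job_done(): hands the job in, once; it reports no verdict.
The state is a dict: "clock": time; "joint_pos": joint angles; "joint_vel": joint speeds; "tau": joint torques, N m; "eef_pos": TCP position; "tool_rot": TCP orientation; "ft_force": force on the tool from outside, world axes, zero at the start; "ft_torque": the same for the moment, N m; "grip_width": finger opening in m.
Only numpy, scipy, OpenCV 4.12 (cv2) and the standard library are available. Lean on these libraries where they do the work, as an engineer would, in place of code of your own. Each camera call takes 0.05 s, during which the arm holds its last target. There are 200 camera calls.

## Working session

There is one attempt and no reset: what is moved stays moved. The work goes in short steps, Python scripts to look and compute and a shell command to move; the robot and the scene stay as the last step left them, time stands still between calls to the robot, and variables do not carry over. Pictures are saved under pics/ and viewed, on a budget of 14 in all, crops included, one or two more only if the job needs it, and the job is handed in when it is done.

```bash
mkdir -p pics
cat > h.py <<'E'
import numpy as np, cv2
from scipy.spatial.transform import Rotation as R
from workcell import bot
def snap(name,f):
    c=bot.camera(name); cv2.imwrite(f'pics/{f}.png',c['pixels'][:,:,::-1])
    np.save(f'pics/{f}.npy',c,allow_pickle=True); return c
def load(f): return np.load(f'pics/{f}.npy',allow_pickle=True).item()
def ray(c,u,v):
    K=np.array([[c['fx'],0,c['cx']],[0,c['fy'],c['cy']],[0,0,1]])
    p=cv2.undistortPoints(np.array([[[u,v]]],float),K,np.array([c['k1'],0,0,0.]))[0,0]
    Rm=cv2.Rodrigues(np.array(c['rvec'],float))[0]
    o=-Rm.T@np.array(c['tvec'],float); d=Rm.T@np.array([p[0],p[1],1]); return o,d/np.linalg.norm(d)
def onz(c,u,v,z):
    o,d=ray(c,u,v); return (o+d*(z-o[2])/d[2])[:2]
def proj(c,P):
    K=np.array([[c['fx'],0,c['cx']],[0,c['fy'],c['cy']],[0,0,1]])
    return cv2.projectPoints(np.array(P,float).reshape(-1,1,3),np.array(c['rvec'],float),np.array(c['tvec'],float),K,np.array([c['k1'],0,0,0.]))[0][:,0]
def state():
    o=bot.get_obs(); e=R.from_quat(o['tool_rot']).as_matrix()
    print('t',round(o['clock'],2),'p',np.round(o['eef_pos'],4),'x',np.round(e[:,0],3),'y',np.round(e[:,1],3),'z',np.round(e[:,2],3),'w',round(o['grip_width'],4),'F',np.round(o['ft_force'],1),'q',np.round(o['joint_pos'],2))
def to(x,y,z,yaw=None,n=None):
    """tool-frame shift to world target (tool down), yaw = desired angle of tool y axis (deg, mod 180)"""
    o=bot.get_obs(); e=R.from_quat(o['tool_rot']).as_matrix()
    d=e.T@(np.array([x,y,z])-o['eef_pos']); 
    print('shift tool',np.round(d,4))
    if yaw is not None:
        cur=np.degrees(np.arctan2(e[1,1],e[0,1])); dy=(yaw-cur+90)%180-90
        print('cur yaw',round(cur,1),'turn wz (tool down => -)',round(-dy,1))
E
python3 - <<'E'
from h import *
for n in('scene','top'):
    c=snap(n,n+'0'); i=cv2.imread(f'pics/{n}0.png'); cv2.imwrite(f'pics/{n}0b.png',cv2.resize(i,(800,600),interpolation=cv2.INTER_CUBIC))
    print(n,ray(c,256,192),c['fx'],c['k1'])
state(); print(bot.grasp_offset)
E
```

```text
scene (array([ 0.02337342, -0.63662433,  0.79261382]), array([ 0.4865966 ,  0.57892904, -0.65426671])) 412.1241093054809 -0.06310125045995305
top (array([ 0.28422731, -0.04747103,  1.26713693]), array([ 0.19917326, -0.01377696, -0.97986744])) 391.97015111846576 -0.07265972442982636
t 0.1 p [0.147  0.4773 0.2305] x [-0.956  0.294 -0.   ] y [ 0.294  0.956 -0.002] z [-0.001 -0.002 -1.   ] w 0.0854 F [-0.2 -0.2 -0.4] q [ 1.27  0.24  0.    1.34 -0.    1.57]
0.0187
```

View pics/scene0b.png

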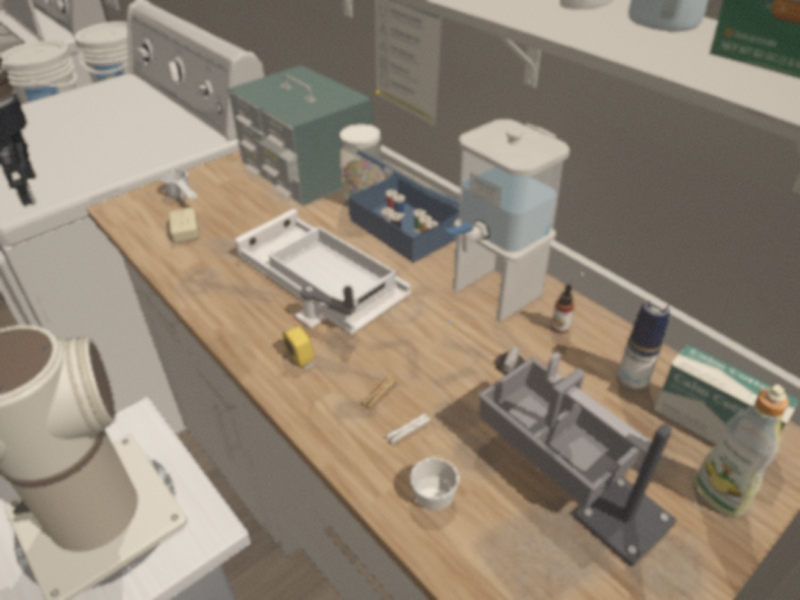

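View pics/top0b.png

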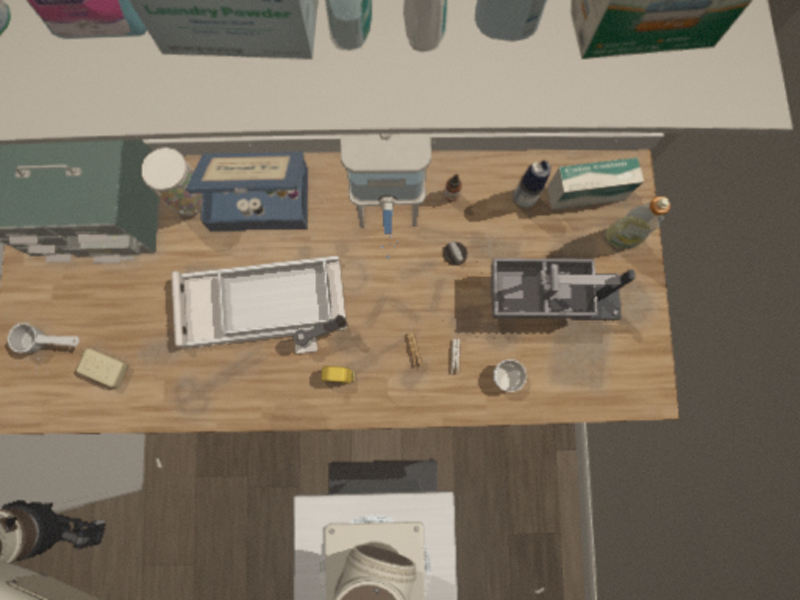

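Two pegs are visible: wood at about (243,224) and white at (291,228) in native top pixels. The tray is at about (180,190), with the latch knob at (218,206). The caddy is at (348,184) with its post on the right. Next I'll zoom in for exact corners.

Run:
```python
from h import *
i=cv2.imread('pics/top0.png')
def crop(x,y,w,h,s):
    a=cv2.resize(i[y:y+h,x:x+w],None,fx=s,fy=s,interpolation=cv2.INTER_CUBIC)
    for k in range(0,w,10): cv2.line(a,(k*s,0),(k*s,6 if (x+k)%50 else 20),(0,0,255),1)
    for k in range(0,h,10): cv2.line(a,(0,k*s),(6 if (y+k)%50 else 20,k*s),(0,0,255),1)
    return a
a=crop(100,160,130,70,6); b=crop(300,160,130,50,3); d=crop(250,200,130,60,3)
cv2.imwrite('pics/z1.png',np.vstack([a,np.hstack([cv2.copyMakeBorder(b,0,30,0,0,cv2.BORDER_CONSTANT),d])]))
# peg masks in top: colour segmentation report
c=load('top0'); hsv=cv2.cvtColor(i,cv2.COLOR_BGR2HSV)
for n,lo,hi in(('teal',(75,50,50),(100,255,255)),('yellow',(22,150,100),(32,255,255)),('white',(0,0,150),(179,45,255))):
    m=cv2.inRange(hsv,lo,hi); N,l,s,ce=cv2.connectedComponentsWithStats(m)
    for k in range(1,N):
        if s[k,4]>12 and 150<ce[k][1]<265: print(n,s[k],ce[k].round(1),onz(c,*ce[k],0).round(3))
```

```text
yellow [206 235  19  10 162] [215.1 239.3] [0.389 0.07 ]
white [ 50 150  32   9 215] [ 65.3 153.9] [0.688 0.578]
white [  6 152  18   3  50] [ 14.5 153. ] [0.696 0.757]
white [289 155   6  11  26] [291.8 160. ] [ 0.649 -0.188]
white [ 19 157  16   5  64] [ 26.4 159.1] [0.673 0.713]
white [ 30 163  15   4  54] [ 37.5 164.7] [0.652 0.672]
white [ 60 164  25   4  65] [ 70.6 165.4] [0.647 0.556]
white [ 110  164  111   57 4085] [161.5 192.7] [0.546 0.246]
white [354 170  40  15 214] [371.5 177.9] [ 0.582 -0.455]
white [358 182   7   8  35] [360.9 186.1] [ 0.555 -0.417]
white [  5 207  46  18 292] [ 24.  217.5] [0.472 0.703]
white [289 217   5  18  60] [291.3 224.8] [ 0.43  -0.178]
white [190 219  13   7  49] [196.8 222.7] [0.444 0.129]
white [316 231  14  20 135] [321.3 242. ] [ 0.372 -0.273]
```

View pics/z1.png

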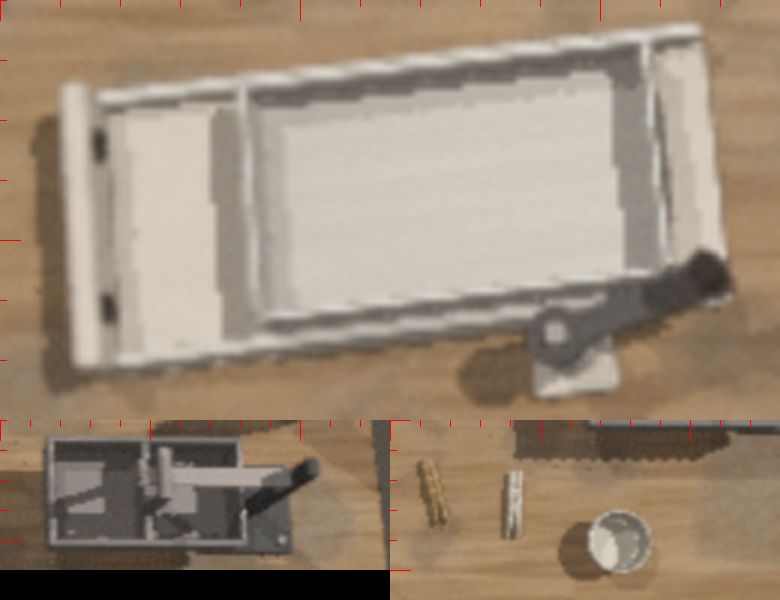

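Run:
```python
from h import *
c=load('top0')
def p(l,z,s=6,o=(100,160),q=(0,0)): return np.array([onz(c,(u-q[0])/s+o[0],(v-q[1])/s+o[1],z) for u,v in l])
t=p([(242,85),(258,318),(645,45),(664,265)],.047)
print('tray',t.round(4),t.mean(0).round(4),'ang +y',np.degrees(np.arctan2(*((t[0]+t[1]-t[2]-t[3])[::-1]))).round(2),'L',np.linalg.norm(t[0]+t[1]-t[2]-t[3])/2, 'W',np.linalg.norm(t[0]-t[1]),np.linalg.norm(t[2]-t[3]))
print('hinge',p([(556,332)],.06),'knob',p([(710,270)],.105))
r=p([(48,438),(48,547),(241,438),(245,545)],.095,3,(300,160),(0,420))
print('caddy',r.round(4),r.mean(0),'ang',np.degrees(np.arctan2(*((r[0]+r[1]-r[2]-r[3])[::-1]))),np.linalg.norm(r[0]+r[1]-r[2]-r[3])/2,np.linalg.norm(r[0]-r[1]))
print('handle',p([(165,450),(165,502)],.171,3,(300,160),(0,420)),'posttop',p([(312,467)],.2,3,(300,160),(0,420)))
for n,l in(('wood',[(425,462),(443,525)]),('white',[(516,470),(511,540)])):
    k=p(l,.01,3,(250,200),(390,420)); print(n,k.mean(0).round(4),'ang',np.degrees(np.arctan2(*((k[0]-k[1])[::-1]))),np.linalg.norm(k[0]-k[1]))
s=cv2.imread('pics/scene0.png'); a=s[215:335,290:420]; b=s[130:215,145:275]
f=lambda a,s:cv2.resize(a,None,fx=s,fy=s,interpolation=cv2.INTER_CUBIC)
cv2.imwrite('pics/z2.png',np.hstack([f(a,5)[:, :], ]) ); 
cv2.imwrite('pics/z2.png',np.hstack([f(a,3),f(b,3)[:,:]]) if 0 else np.hstack([f(a,3),cv2.copyMakeBorder(f(b,3),0,105,0,0,cv2.BORDER_CONSTANT)]))
```

```text
tray [[0.5985 0.3045]
 [0.4725 0.2921]
 [0.6158 0.0892]
 [0.4962 0.0792]] [0.5457 0.1912] ang +y 95.46 L 0.21512552631525034 W 0.12654715083809284 0.12004600762979806
hinge [[0.45995883 0.13371983]] knob [[0.48305001 0.05015985]]
caddy [[ 0.601  -0.2523]
 [ 0.4865 -0.2462]
 [ 0.5976 -0.4559]
 [ 0.484  -0.4505]] [ 0.54226865 -0.35121245] ang 89.17659340410404 0.20393124042455016 0.11470754609287215
handle [[ 0.56645106 -0.35295101]
 [ 0.51481017 -0.34921099]] posttop [[ 0.53995372 -0.48603882]]
wood [ 0.4324 -0.0905] ang 14.323473426998628 0.07070758562337749
white [ 0.418  -0.1758] ang -6.320696863841329 0.07583519589478144
```

View pics/z2.png

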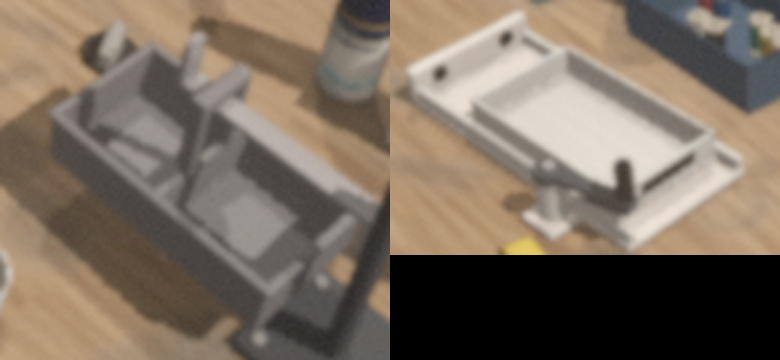

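Caddy handle is at about (0.541,-0.351) and its +y axis points along 88–89°. Tray centre is (0.546,0.191) with +y along 95.5°. I see pegs only as wood and white. First I'll turn the tool so the jaws open along x.

```bash
python3 -m jog '[[[0,0,-0.02,0,0,10.6],[0,0,-0.02,0,0,10.6],[0,0,0,0,0,10.6],[0,0,0,0,0,10.6],[0,0,0,0,0,10.6],[0,0,0,0,0,10.6],[0,0,0,0,0,10.6],[0,0,0,0,0,0]]]'
python3 - <<'E'
from h import *
state(); to(0.541,-0.351,0.26,-1.5)
a,b=ray(load('scene0'),291,146),ray(load('top0'),247.7,147)
A=np.stack([a[1],-b[1]],1); s=np.linalg.lstsq(A,b[0]-a[0],rcond=None)[0]; print('tap',a[0]+s[0]*a[1],b[0]+s[1]*b[1])
E
```

```text
clock: 1.1
eef_pos: [0.1462, 0.4747, 0.2674]
tool_rot: [0.722, 0.692, -0.005, 0.003]
ft_force: [0.8, 0.1, 0.5]
grip_width: 0.0858
t 1.1 p [0.1462 0.4747 0.2674] x [ 0.042  0.999 -0.012] y [ 0.999 -0.042 -0.003] z [-0.004 -0.012 -1.   ] w 0.0858 F [0.8 0.1 0.5] q [ 1.27  0.23  0.09  1.44 -0.    2.89]
shift tool [-0.8082  0.4293  0.0155]
cur yaw -2.4 turn wz (tool down => -) -0.9
tap [ 0.63548992 -0.04623807  0.20986177] [ 0.62952619 -0.04195183  0.20793992]
```

```bash
python3 -m jog '[[[-0.055,0.02,0,0,0,0],[-0.055,0.02,0,0,0,0],[-0.055,0.02,0,0,0,0],[-0.055,0.025,0,0,0,0],[-0.055,0.025,0,0,0,0],[-0.055,0.025,0,0,0,0],[-0.055,0.028,0,0,0,0],[-0.055,0.028,0,0,0,0],[-0.055,0.028,0,0,0,0],[-0.055,0.028,0,0,0,0],[-0.055,0.028,0,0,0,0],[0,0,0,0,0,0]]]'
python3 - <<'E'
from h import *
state(); to(0.541,-0.351,0.26,-1.5)
E
```

```text
clock: 2.6
eef_pos: [0.4122, -0.1491, 0.2726]
tool_rot: [0.706, 0.708, -0.003, 0.006]
ft_force: [-0.2, 0.2, 0.2]
grip_width: 0.0854
t 2.6 p [ 0.4122 -0.1491  0.2726] x [-0.003  1.    -0.013] y [1.    0.003 0.003] z [ 0.003 -0.013 -1.   ] w 0.0854 F [-0.2  0.2  0.2] q [-0.34  0.1  -0.06  1.4  -0.01  1.23]
shift tool [-0.2021  0.1282  0.0155]
cur yaw 0.2 turn wz (tool down => -) 1.7
```

```bash
python3 -m jog '[[[-0.05,0.032,0,0,0.75,1.7],[-0.05,0.032,0,0,0,0],[-0.05,0.032,0,0,0,0],[-0.051,0.032,0.012,0,0,0],[0,0,0,0,0,0]]]'
python3 - <<'E'
from h import *
state(); to(0.541,-0.351,0.2,-1.5)
snap('scene','s1')
t=snap('top','t1')
E
```

```text
clock: 3.22
eef_pos: [0.5383, -0.3512, 0.2553]
tool_rot: [0.711, 0.704, 0.001, -0.005]
ft_force: [0.3, 0.5, -0.3]
grip_width: 0.0854
t 3.23 p [ 0.5383 -0.3512  0.2553] x [0.01  1.    0.009] y [ 1.    -0.01  -0.005] z [-0.005  0.009 -1.   ] w 0.0854 F [ 0.3  0.5 -0.3] q [-0.58  0.54  0.52  1.55  0.    1.  ]
shift tool [-0.0003  0.003   0.0553]
cur yaw -0.6 turn wz (tool down => -) 0.9
```

Run:
```python
from h import *
c=load('s1'); i=cv2.imread('pics/s1.png')
x,y,w,h,s=280,190,150,140,4
a=cv2.resize(i[y:y+h,x:x+w],None,fx=s,fy=s,interpolation=cv2.INTER_CUBIC)
# predicted arch corners & seat, at handle (0.541,-0.351), yaw of +y 88.7
yw=np.radians(88.7-90); X=np.array([np.cos(yw),np.sin(yw)]); Y=np.array([-X[1],X[0]]); o=np.array([.541,-.351])
P=[(*(o+X*a1+Y*b1),z) for a1,b1,z in((.026,.007,.171),(-.026,.007,.171),(-.026,-.007,.171),(-.026,.007,.095),(.055,.1,.095),(-.055,.1,.095),(-.055,-.1,.095),(.055,-.1,.095))]
for p in proj(c,P): cv2.circle(a,(int((p[0]-x+.5)*s),int((p[1]-y+.5)*s)),3,(0,0,255),1)
cv2.imwrite('pics/s1c.png',a)
```

```text
(no output)
```

View pics/s1c.png

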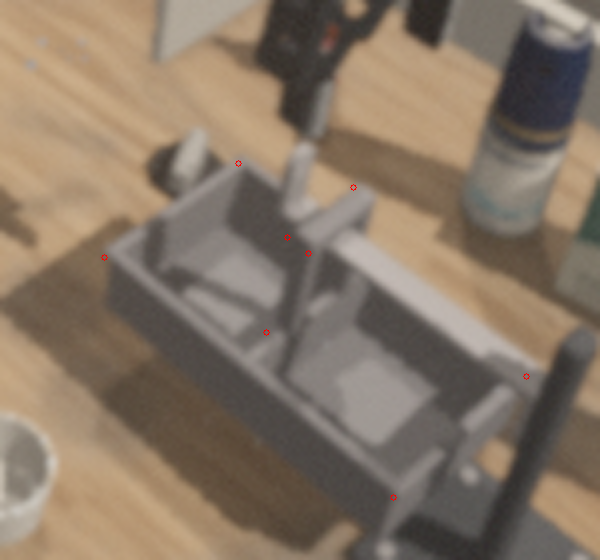

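```bash
python3 -m jog '[[[0,0.003,0.04,0.3,-0.5,0.9],[0,0,0.04,0,0,0],[0,0,0,0,0,0]]]'
python3 - <<'E'
from h import *
state(); to(0.542,-0.351,0.135,-1.5)
E
```

```text
clock: 3.7
eef_pos: [0.541, -0.3436, 0.1863]
tool_rot: [0.713, 0.701, -0.001, 0.003]
ft_force: [-0.6, 0.1, 0.5]
grip_width: 0.0856
t 3.7 p [ 0.541  -0.3436  0.1863] x [ 0.016  1.    -0.006] y [ 1.    -0.016  0.002] z [ 0.002 -0.006 -1.   ] w 0.0856 F [-0.6  0.1  0.5] q [-0.56  0.54  0.34  1.36 -0.    1.02]
shift tool [-0.0071  0.001   0.0514]
cur yaw -0.9 turn wz (tool down => -) 0.6
```

```bash
python3 -m jog '[[[-0.007,0.001,0,0,0.3,0],[0,0,0,0,0,0],[0,0,0.02,0,0,0],[0,0,0.02,0,0,0],[0,0,0.008,0,0,0],[0,0,0,0,0,0]]]'
python3 - <<'E'
from h import *
state(); to(0.542,-0.351,0.135,-1.5)
E
```

```text
clock: 4.45
eef_pos: [0.5476, -0.3533, 0.1526]
tool_rot: [0.712, 0.702, 0.003, 0.012]
ft_force: [-0.8, -0.4, 0.0]
grip_width: 0.0855
t 4.45 p [ 0.5476 -0.3533  0.1526] x [ 0.014  1.    -0.012] y [ 1.    -0.013  0.022] z [ 0.021 -0.012 -1.   ] w 0.0855 F [-0.8 -0.4  0. ] q [-0.57  0.56  0.28  1.27  0.    1.01]
shift tool [ 0.0024 -0.006   0.0175]
cur yaw -0.8 turn wz (tool down => -) 0.7
```

```bash
python3 -m jog '[[[0.002,-0.006,0.008,1.2,0.7,0],[0,0,0.008,0,0,0],[0,0,0,0,0,0]]]'
python3 - <<'E'
from h import *
state(); to(0.542,-0.351,0.135,-1.5)
E
```

```text
clock: 4.82
eef_pos: [0.5423, -0.3518, 0.1375]
tool_rot: [0.712, 0.702, 0.0, 0.001]
ft_force: [-0.2, -0.2, 0.4]
grip_width: 0.0853
t 4.83 p [ 0.5423 -0.3518  0.1375] x [ 0.014  1.    -0.001] y [ 1.    -0.014  0.002] z [ 0.002 -0.001 -1.   ] w 0.0853 F [-0.2 -0.2  0.4] q [-0.58  0.58  0.27  1.26  0.    1.01]
shift tool [ 0.0008 -0.0003  0.0025]
cur yaw -0.8 turn wz (tool down => -) 0.7
```

```bash
python3 -m jog '[[[0,0,0.002,0,0,0],[0,0,0,0,0,0],[0,0,0,0,0,0],[0,0,0,0,0,0],[0,0,0,0,0,0],[0,0,0,0,0,0],[0,0,0,0,0,0],[0,0,0,0,0,0]]]' 0.03
python3 - <<'E'
from h import *
state()
E
```

```text
clock: 5.82
eef_pos: [0.5436, -0.3522, 0.1365]
tool_rot: [0.712, 0.702, 0.001, 0.002]
ft_force: [1.1, -0.5, -0.1]
grip_width: 0.0512
t 5.83 p [ 0.5436 -0.3522  0.1365] x [ 0.013  1.    -0.002] y [ 1.    -0.013  0.005] z [ 0.005 -0.002 -1.   ] w 0.0512 F [ 1.1 -0.5 -0.1] q [-0.58  0.58  0.27  1.26  0.    1.01]
```

```bash
python3 -m jog '[[[0,0,-0.015,0,0,0],[0,0,-0.015,0,0,0],[0,0,-0.012,0,0,0],[0,0,0,0,0,0],[0,0,0,0,0,0]]]'
python3 - <<'E'
from h import *
state(); to(0.5436,-0.3522,0.1815)
E
```

```text
clock: 6.45
eef_pos: [0.5426, -0.3519, 0.1812]
tool_rot: [0.712, 0.702, 0.001, 0.002]
ft_force: [-0.2, -0.1, -2.5]
grip_width: 0.0511
t 6.45 p [ 0.5426 -0.3519  0.1812] x [ 0.013  1.    -0.001] y [ 1.    -0.013  0.003] z [ 0.003 -0.001 -1.   ] w 0.0511 F [-0.2 -0.1 -2.5] q [-0.58  0.56  0.35  1.36  0.    1.01]
shift tool [-0.0003  0.001  -0.0003]
```

```bash
python3 -m jog '[[[0.015,0,0,0,0,0],[0.02,0,0,0,0,0],[0.02,0,0,0,0,0],[0,0,0,0,0,0]]]'
python3 - <<'E'
from h import *
state()
E
```

```text
clock: 6.95
eef_pos: [0.5425, -0.2911, 0.1795]
tool_rot: [0.711, 0.703, 0.001, -0.0]
ft_force: [0.3, -0.4, -2.6]
grip_width: 0.051
t 6.95 p [ 0.5425 -0.2911  0.1795] x [0.012 1.    0.002] y [ 1.    -0.012  0.   ] z [ 0.     0.001 -1.   ] w 0.051 F [ 0.3 -0.4 -2.6] q [-0.49  0.5   0.24  1.32  0.    1.09]
```

```bash
python3 -m jog '[[[0.02,0,-0.001,0,0,0],[0.03,0,0,0,0,0],[0.03,0,0,0,0,0],[0.03,0,0,0,0,0],[0.02,-0.01,-0.01,0,0,0],[0,0,0,0,0,0]]]'
python3 - <<'E'
from h import *
state(); to(0.51,-0.15,0.235,5.5)
snap('top','t2');snap('scene','s2')
E
```

```text
clock: 7.7
eef_pos: [0.5333, -0.1534, 0.1923]
tool_rot: [0.711, 0.703, 0.001, 0.0]
ft_force: [0.0, -0.2, -2.1]
grip_width: 0.051
t 7.7 p [ 0.5333 -0.1534  0.1923] x [0.011 1.    0.001] y [ 1.    -0.011  0.002] z [ 0.002  0.001 -1.   ] w 0.051 F [ 0.  -0.2 -2.1] q [-0.28  0.37  0.08  1.28  0.    1.3 ]
shift tool [ 0.0032 -0.0233 -0.0428]
cur yaw -0.6 turn wz (tool down => -) -6.1
```

```bash
python3 -m jog '[[[0,-0.01,-0.02,0,0,0],[0,-0.013,-0.023,0,0,-3],[0.04,0,0,0,0,-3],[0.05,0,0,0,0,0],[0.05,0,0,0,0,0],[0.05,0,0,0,0,0],[0.05,0,0,0,0,0],[0.04,0,0,0,0,0],[0,0,0,0,0,0]]]'
python3 - <<'E'
from h import *
state(); to(0.5457,0.1912,0.21,5.5)
E
```

```text
clock: 8.93
eef_pos: [0.4908, 0.1223, 0.2351]
tool_rot: [0.68, 0.733, 0.001, 0.003]
ft_force: [0.4, 0.1, -1.3]
grip_width: 0.051
t 8.93 p [0.4908 0.1223 0.2351] x [-0.076  0.997 -0.003] y [0.997 0.076 0.006] z [ 0.006 -0.003 -1.   ] w 0.051 F [ 0.4  0.1 -1.3] q [ 0.25  0.25  0.02  1.34 -0.    1.74]
shift tool [0.0647 0.0598 0.0253]
cur yaw 4.4 turn wz (tool down => -) -1.1
```

```bash
python3 -m jog '[[[0.032,0.03,0,0.3,0,-1.1],[0.032,0.03,0,0,0,0],[0,0,0,0,0,0],[0,0,0.03,0,0,0],[0,0,0.03,0,0,0],[0,0,0,0,0,0]]]'
python3 - <<'E'
from h import *
state(); to(0.5457,0.1912,0.18,5.5)
x,y,w,h,s=100,150,130,80,6
c=snap('top','t3'); i=cv2.imread('pics/t3.png')
a=cv2.resize(i[y:y+h,x:x+w],None,fx=s,fy=s,interpolation=cv2.INTER_CUBIC)
cv2.imwrite('pics/t3c.png',a)
snap('scene','s3')
E
```

```text
clock: 9.68
eef_pos: [0.549, 0.182, 0.173]
tool_rot: [0.677, 0.736, -0.003, 0.003]
ft_force: [-0.5, -0.4, -2.2]
grip_width: 0.051
t 9.68 p [0.549 0.182 0.173] x [-0.083  0.997 -0.009] y [ 0.997  0.083 -0.   ] z [ 0.001 -0.009 -1.   ] w 0.051 F [-0.5 -0.4 -2.2] q [ 0.32  0.43  0.12  1.26 -0.01  1.81]
shift tool [ 0.0093 -0.0025 -0.0071]
cur yaw 4.8 turn wz (tool down => -) -0.7
```

View pics/t3c.png

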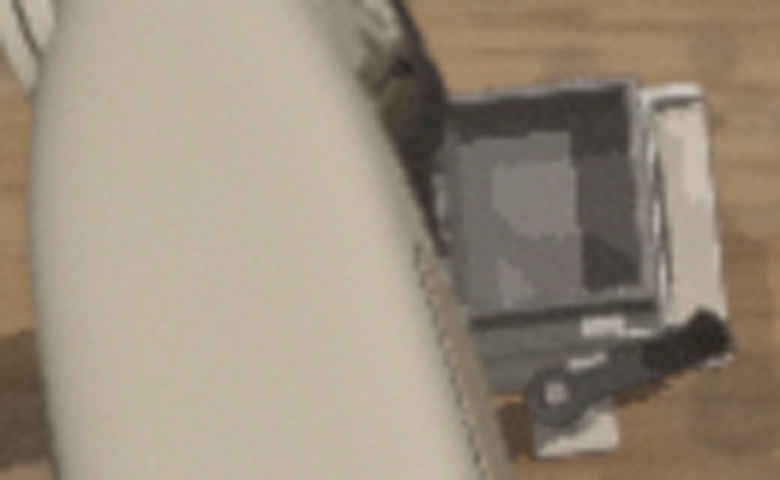

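Run:
```python
from h import *
c=load('t3'); z=.1315
f=lambda u,v,z:onz(c,u/6+100,v/6+150,z)
A,B=f(633,80,z),f(657,300,z); L=f(450,97,z); M=f(480,318,z)
print('end corners',A,B,np.linalg.norm(A-B),'xang',np.degrees(np.arctan2(*((A-B)[::-1]))),'yang',np.degrees(np.arctan2(*(L-A)[::-1])),np.degrees(np.arctan2(*(M-B)[::-1])))
th=np.radians(95); e=(A+B)/2+.098*np.array([np.cos(th),np.sin(th)]); print('caddy centre',e,'TCP .549 .182')
# tray end wall in t3 shown from (645,105) to (668,325)
print('tray end wall',f(645,105,.047),f(668,325,.047))
i=cv2.imread('pics/s3.png'); x,y,w,h,s=130,90,150,120,5
cv2.imwrite('pics/s3c.png',cv2.resize(i[y:y+h,x:x+w],None,fx=s,fy=s,interpolation=cv2.INTER_CUBIC))
```

```text
end corners [0.60584985 0.08570878] [0.49398537 0.07379644] 0.112496960964768 xang 6.078463096682297 yang 94.26601044801168 94.679201878545
caddy centre [0.54137634 0.17737969] TCP .549 .182
tray end wall [0.6157887  0.08917075] [0.49611497 0.07706511]
```

View pics/s3c.png

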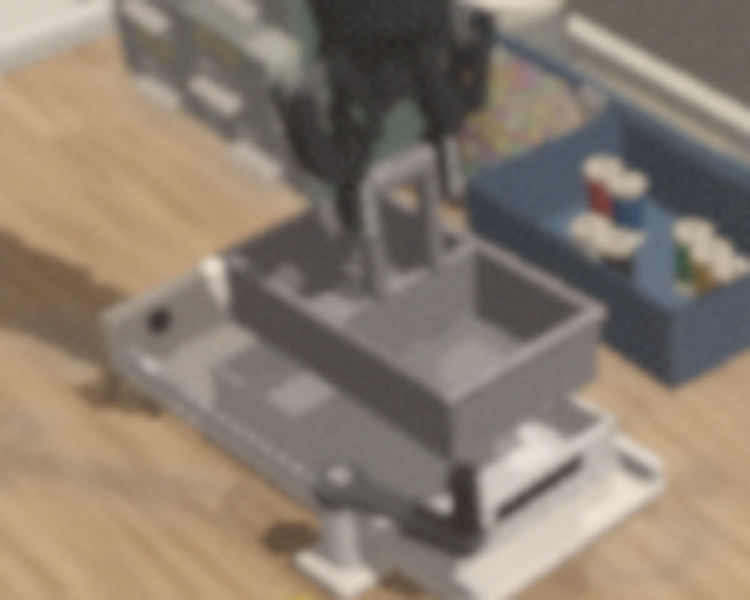

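Run:
```python
from h import *
c=load('s3'); g=lambda u,v,z:onz(c,u/5+130,v/5+90,z).round(4)
for p in((455,402),(603,312),(235,260)): print('caddy rim',g(*p,.1315))
th=np.radians(94.8); Y=np.array([np.cos(th),np.sin(th)]); X=np.array([Y[1],-Y[0]]); o=np.array([.549,.182])
print('expected from TCP', *[(o+a*X+b*Y).round(4) for a,b in((-.055,-.1),(.055,-.1),(-.055,.1))])
d=load('scene0'); k=lambda u,v,z:onz(d,(u-390)/3+145,v/3+130,z).round(4)
for p in((713,132),(475,103),(567,52)): print('tray',k(*p,.047))
th=np.radians(95.46); Y=np.array([np.cos(th),np.sin(th)]); X=np.array([Y[1],-Y[0]]); o=np.array([.5457,.1912])
print('expected',*[(o+a*X+b*Y).round(4) for a,b in((.065,-.11),(-.065,.11),(.065,.11))])
```

```text
caddy rim [0.5028 0.0745]
caddy rim [0.6128 0.0849]
caddy rim [0.4881 0.2652]
expected from TCP [0.5026 0.0777] [0.6122 0.087 ] [0.4858 0.277 ]
tray [0.6229 0.0903]
tray [0.4743 0.2852]
tray [0.5955 0.2969]
expected [0.6209 0.0879] [0.4705 0.2945] [0.5999 0.3069]
```

```bash
python3 -m jog '[[[0.011,-0.001,0,0,0.5,-0.5],[0,0,0,0,0,0],[0,0,0.014,0,0,0],[0,0,0.012,0,0,0],[0,0,0,0,0,0]]]'
python3 - <<'E'
from h import *
state(); to(0.549,0.193,0.14,5.3)
i=snap('scene','s4'); i=cv2.imread('pics/s4.png'); j=snap('top','t4'); j=cv2.imread('pics/t4.png')
f=lambda i,x,y,w,h,s:cv2.resize(i[y:y+h,x:x+w],None,fx=s,fy=s,interpolation=cv2.INTER_CUBIC)
cv2.imwrite('pics/c4.png',np.hstack([f(i,150,110,110,110,5),f(j,170,150,50,110,5)]))
E
```

```text
clock: 10.4
eef_pos: [0.551, 0.195, 0.1522]
tool_rot: [0.674, 0.739, 0.006, 0.003]
ft_force: [-0.2, -0.5, -1.9]
grip_width: 0.0509
t 10.4 p [0.551  0.195  0.1522] x [-0.092  0.996  0.003] y [0.996 0.092 0.012] z [ 0.012  0.005 -1.   ] w 0.0509 F [-0.2 -0.5 -1.9] q [0.34 0.44 0.08 1.2  0.   1.82]
shift tool [-0.0019 -0.0024  0.0122]
cur yaw 5.3 turn wz (tool down => -) -0.0
```

View pics/c4.png

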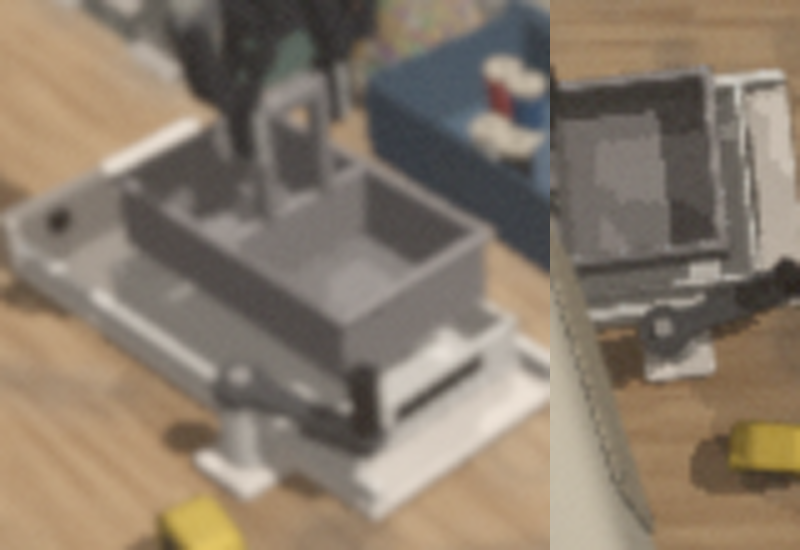

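Run:
```python
from h import *
c=load('t4'); f=lambda u,v,z:onz(c,(u-550)/5+170,v/5+150,z)
A,B=f(709,68,.1107),f(726,256,.1107); print(A,B,'caddy mid end',(A+B)/2)
C,D=f(741,78,.047),f(756,270,.047); print('tray end pts',C,D,(C+D)/2)
c=load('s4'); g=lambda u,v,z:onz(c,u/5+150,v/5+110,z).round(4)
print('scene caddy',g(347,330,.1107),g(487,238,.1107),g(127,185,.1107),'tray +x-y corner',g(514,320,.047))
```

```text
[0.61113718 0.09941956] [0.49445453 0.08887907] caddy mid end [0.55279585 0.09414932]
tray end pts [0.62205232 0.08693086] [0.49665718 0.07748381] [0.55935475 0.08220733]
scene caddy [0.5001 0.0803] [0.6085 0.0944] [0.4852 0.2744] tray +x-y corner [0.6231 0.0901]
```

```bash
python3 -m jog '[[[-0.001,0.002,0,0.7,0,0],[0,0,0,0,0,0],[0,0,0.008,0,0,0],[0,0,0,0,0,0]]]'
python3 - <<'E'
from h import *
state(); to(0.553,0.194,0.135,5.3)
E
```

```text
clock: 11.0
eef_pos: [0.5547, 0.1945, 0.1455]
tool_rot: [0.674, 0.739, 0.002, -0.001]
ft_force: [-0.4, 0.2, -1.6]
grip_width: 0.051
t 11.0 p [0.5547 0.1945 0.1455] x [-0.092  0.996  0.004] y [0.996 0.092 0.002] z [ 0.002  0.004 -1.   ] w 0.051 F [-0.4  0.2 -1.6] q [0.34 0.46 0.09 1.2  0.   1.81]
shift tool [-0.0004 -0.0018  0.0105]
cur yaw 5.3 turn wz (tool down => -) -0.0
```

```bash
python3 -m jog '[[[0,-0.002,0.006,0,0,0],[0,0,0.006,0,0,0],[0,0,0,0,0,0]]]'
python3 - <<'E'
from h import *
state(); to(0.553,0.194,0.135,5.3)
E
```

```text
clock: 11.38
eef_pos: [0.5522, 0.1943, 0.1323]
tool_rot: [0.674, 0.739, 0.002, -0.001]
ft_force: [0.0, 0.0, -2.5]
grip_width: 0.0512
t 11.38 p [0.5522 0.1943 0.1323] x [-0.092  0.996  0.004] y [0.996 0.092 0.002] z [ 0.001  0.004 -1.   ] w 0.0512 F [ 0.   0.  -2.5] q [0.34 0.46 0.06 1.17 0.   1.82]
shift tool [-0.0003  0.0008 -0.0027]
cur yaw 5.3 turn wz (tool down => -) -0.0
```

```bash
python3 -m jog '[[[0,0,0.008,0,0,0],[0,0,0.008,0,0,0],[0,0,0,0,0,0]]]'
python3 - <<'E'
from h import *
state()
E
```

```text
clock: 11.75
eef_pos: [0.5521, 0.1944, 0.115]
tool_rot: [0.674, 0.739, 0.002, -0.001]
ft_force: [0.7, -0.3, -3.3]
grip_width: 0.0512
t 11.75 p [0.5521 0.1944 0.115 ] x [-0.092  0.996  0.004] y [0.996 0.092 0.002] z [ 0.001  0.004 -1.   ] w 0.0512 F [ 0.7 -0.3 -3.3] q [0.34 0.48 0.04 1.13 0.   1.82]
```

```bash
python3 -m jog '[[[0,0,0.005,0,0,0],[0,0,0,0,0,0]]]'; python3 -m jog '[[[0,0,0.003,0,0,0],[0,0,0,0,0,0]]]'
```

```text
clock: 12.0
eef_pos: [0.5525, 0.1945, 0.11]
tool_rot: [0.674, 0.739, 0.002, -0.001]
ft_force: [0.1, -0.4, -1.7]
grip_width: 0.0511
clock: 12.25
eef_pos: [0.5531, 0.1949, 0.1096]
tool_rot: [0.674, 0.739, 0.004, -0.0]
ft_force: [0.1, 0.6, -1.7]
grip_width: 0.0513
```

```bash
python3 -m jog '[[[0,0,0.003,0,0,0],[0,0,0,0,0,0]]]'; python3 -m jog '[[[0,0,0,0,0,0],[0,0,0,0,0,0],[0,0,0,0,0,0],[0,0,0,0,0,0],[0,0,0,0,0,0]]]' 0.0854; python3 -m jog '[[[0,0,-0.02,0,0,0],[0,0,-0.03,0,0,0],[0,0,-0.03,0,0,0],[0,0,-0.03,0,0,0],[0,0,-0.03,0,0,0],[0,0,0,0,0,0]]]'
python3 - <<'E'
from h import *
state()
E
```

```text
clock: 12.5
eef_pos: [0.5534, 0.1952, 0.1092]
tool_rot: [0.674, 0.739, 0.005, 0.0]
ft_force: [-0.0, -0.0, -2.6]
grip_width: 0.0513
clock: 13.12
eef_pos: [0.5539, 0.1954, 0.1085]
tool_rot: [0.674, 0.739, 0.005, 0.0]
ft_force: [0.3, 0.6, 0.6]
grip_width: 0.085
clock: 13.88
eef_pos: [0.5523, 0.1943, 0.2514]
tool_rot: [0.674, 0.739, 0.004, -0.0]
ft_force: [0.2, 0.6, 0.6]
grip_width: 0.0855
t 13.88 p [0.5523 0.1943 0.2514] x [-0.092  0.996  0.006] y [0.996 0.092 0.005] z [ 0.005  0.006 -1.   ] w 0.0855 F [0.2 0.6 0.6] q [0.34 0.4  0.28 1.45 0.   1.81]
```

```bash
python3 -m jog '[[[-0.05,0,0,0,0,0],[-0.05,0,0,0,0,0],[-0.05,0,0,0,0,0],[0,0,0,0,0,-10.6],[0,0,0,0,0,-10.6],[0,0,0,0,0,-10.6],[0,0,0,0,0,-10.6],[0,0,0,0,0,-10.6],[0,0,0,0,0,-10.6],[0,0,0,0,0,-10.6],[0,0,0,0,0,-10.6]]]'; python3 -m jog '[[[0,0,0,0,0,-10],[0,0,0,0,0,0]]]';python3 - <<'E'
from h import *
state(); to(0.4324,-0.0905,.15,104.3)
i=snap('scene','s5'); i=cv2.imread('pics/s5.png'); j=snap('top','t5'); j=cv2.imread('pics/t5.png')
f=lambda i,x,y,w,h,s:cv2.resize(i[y:y+h,x:x+w],None,fx=s,fy=s,interpolation=cv2.INTER_CUBIC)
cv2.imwrite('pics/c5.png',np.vstack([f(i,130,110,200,75,4),f(j,100,150,200,75,4)]))
E
```

```text
clock: 15.25
eef_pos: [0.5603, 0.0395, 0.2332]
tool_rot: [-0.016, 1.0, 0.002, -0.009]
ft_force: [0.1, 0.1, -0.5]
grip_width: 0.0856
clock: 15.5
eef_pos: [0.559, 0.0394, 0.2301]
tool_rot: [-0.105, 0.994, 0.003, -0.012]
ft_force: [-0.8, -0.2, -0.2]
grip_width: 0.0851
t 15.5 p [0.559  0.0394 0.2301] x [-0.978 -0.209  0.022] y [-0.209  0.978  0.009] z [-0.024  0.004 -1.   ] w 0.0851 F [-0.8 -0.2 -0.2] q [ 0.07  0.38  0.2   1.41  0.01 -0.14]
shift tool [ 0.149  -0.1013  0.0825]
cur yaw 102.0 turn wz (tool down => -) -2.3
```

View pics/c5.png

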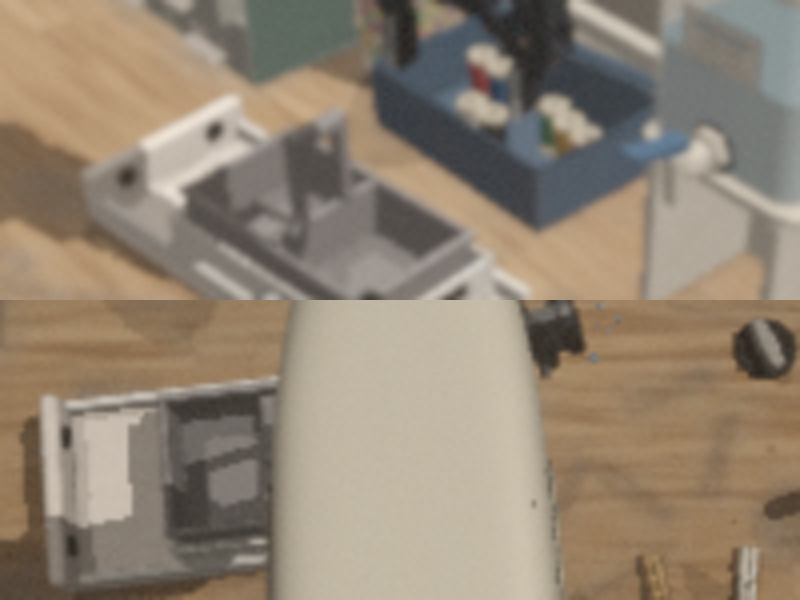

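Run:
```python
from h import *
i=cv2.imread('pics/t5.png'); c=load('t5'); x,y,w,h,s=245,150,160,110,5
a=cv2.resize(i[y:y+h,x:x+w],None,fx=s,fy=s,interpolation=cv2.INTER_CUBIC); cv2.imwrite('pics/c5b.png',a)
hsv=cv2.cvtColor(i,cv2.COLOR_BGR2HSV)
m=cv2.inRange(hsv,(0,0,140),(179,60,255)); N,l,st,ce=cv2.connectedComponentsWithStats(m)
for k in range(1,N):
    if st[k,4]>12 and 195<ce[k][1]<265 and ce[k][0]>235:
        r=cv2.minAreaRect(np.argwhere(l==k)[:,::-1].astype(np.float32)); print(st[k],r,onz(c,*r[0],.012))
```

```text
[285 212   5  18  67] ((287.0, 220.5), (17.0, 4.0), 90.0) [ 0.44330842 -0.16304971]
[316 231  14  20 135] ((321.0255126953125, 241.9452362060547), (20.59001922607422, 9.483369827270508), 70.01689147949219) [ 0.37134962 -0.27002953]
[325 230  12   8  13] ((331.13818359375, 232.49705505371094), (13.03840446472168, 2.377591371536255), 32.47119140625) [ 0.40087461 -0.30450524]
```

View pics/c5b.png

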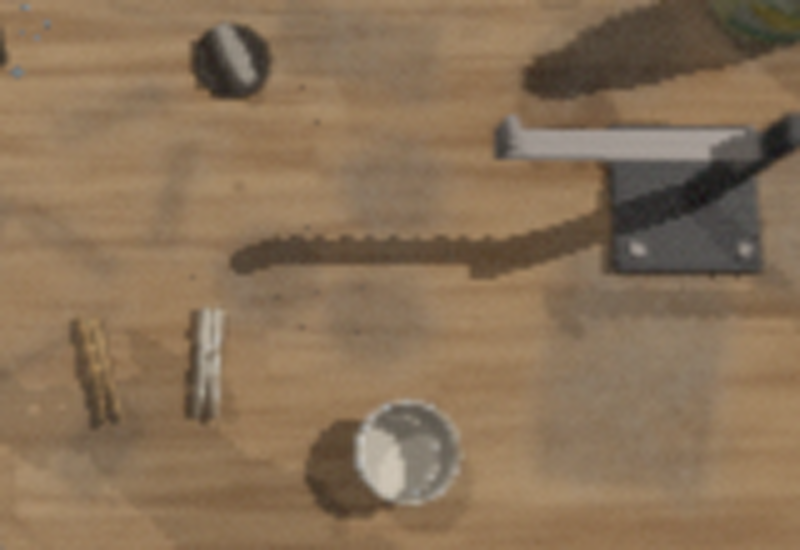

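Run:
```python
from h import *
c=load('t5'); p=lambda u,v:onz(c,u/5+245,v/5+150,.01)
for n,a,b in(('wood',(86,318),(108,425)),('white',(211,310),(203,420))):
    A,B=p(*a),p(*b); print(n,(A+B)/2,np.degrees(np.arctan2(*(A-B)[::-1])),np.linalg.norm(A-B))
# same in scene s5
i=cv2.imread('pics/s5.png'); x,y,w,h,s=215,225,80,70,5
cv2.imwrite('pics/s5b.png',cv2.resize(i[y:y+h,x:x+w],None,fx=s,fy=s,interpolation=cv2.INTER_CUBIC))
```

```text
wood [ 0.43309045 -0.08971796] 10.012643952174619 0.07077424387222633
white [ 0.43565059 -0.16100974] -6.268428383335124 0.07180217762222267
```

View pics/s5b.png

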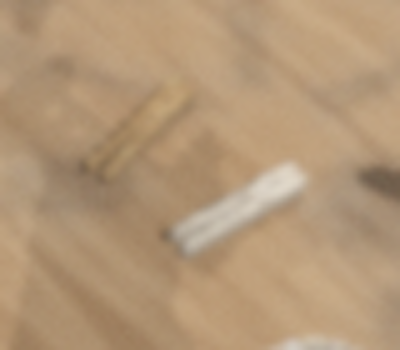

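Run:
```python
from h import *
c=load('s5'); p=lambda u,v:onz(c,u/5+215,v/5+225,.012)
for n,a,b in(('wood',(97,168),(180,88)),('white',(180,240),(297,176))):
    A,B=p(*a),p(*b); print(n,(A+B)/2,np.degrees(np.arctan2(*(B-A)[::-1])),np.linalg.norm(A-B))
to(0.433,-.090,.12,102)
```

```text
wood [ 0.43434074 -0.09299439] 11.675888462971644 0.06569678649849207
white [ 0.43824002 -0.16398619] -6.586403292620846 0.0683398817550038
shift tool [ 0.1477 -0.1014  0.1128]
cur yaw 102.0 turn wz (tool down => -) -0.0
```

```bash
python3 -m jog '[[[0.037,-0.025,0,0.5,-1.2,0],[0.037,-0.025,0,0,0,0],[0.037,-0.025,0.02,0,0,0],[0.036,-0.025,0.03,0,0,0],[0,0,0.03,0,0,0],[0,0,0,0,0,0]]]' 0.05
python3 - <<'E'
from h import *
state(); to(0.4335,-.091,.05,101.5)
E
```

```text
clock: 16.35
eef_pos: [0.4322, -0.092, 0.1476]
tool_rot: [-0.098, 0.995, -0.001, 0.0]
ft_force: [-0.3, 0.4, -0.1]
grip_width: 0.0502
t 16.35 p [ 0.4322 -0.092   0.1476] x [-0.981 -0.195 -0.   ] y [-0.195  0.981 -0.001] z [ 0.001 -0.001 -1.   ] w 0.0502 F [-0.3  0.4 -0.1] q [-0.21  0.18 -0.29  1.09 -0.   -0.41]
shift tool [-0.0014  0.0009  0.0976]
cur yaw 101.3 turn wz (tool down => -) -0.2
```

```bash
python3 -m jog '[[[-0.001,0.001,0.05,0,0,0],[0,0,0.05,0,0,0],[0,0,0.02,0,0,0],[0,0,0,0,0,0]]]'
python3 - <<'E'
from h import *
state(); to(0.4335,-.091,.004,101.5)
i=snap('scene','s6'); i=cv2.imread('pics/s6.png')
E
```

```text
clock: 16.85
eef_pos: [0.4407, -0.0913, 0.03]
tool_rot: [-0.097, 0.995, -0.002, 0.006]
ft_force: [0.6, 0.4, 0.6]
grip_width: 0.0499
t 16.85 p [ 0.4407 -0.0913  0.03  ] x [-0.981 -0.193 -0.011] y [-0.193  0.981 -0.006] z [ 0.012 -0.004 -1.   ] w 0.0499 F [0.6 0.4 0.6] q [-0.2   0.34 -0.45  0.77 -0.   -0.4 ]
shift tool [0.0073 0.0018 0.0259]
cur yaw 101.1 turn wz (tool down => -) -0.4
```

```bash
python3 -m jog '[[[0.007,0.002,0,-0.3,0.6,0],[0,0,0.012,0,0,0],[0,0,0.009,0,0,0],[0,0,0,0,0,0]]]'
python3 - <<'E'
from h import *
state(); to(0.4335,-.091,.004,101.5)
E
```

```text
clock: 17.4
eef_pos: [0.4374, -0.0912, 0.0121]
tool_rot: [-0.097, 0.995, -0.002, 0.005]
ft_force: [-0.2, 0.0, -0.6]
grip_width: 0.05
t 17.4 p [ 0.4374 -0.0912  0.0121] x [-0.981 -0.193 -0.009] y [-0.193  0.981 -0.004] z [ 0.009 -0.002 -1.   ] w 0.05 F [-0.2  0.  -0.6] q [-0.21  0.36 -0.47  0.73 -0.   -0.4 ]
shift tool [0.0039 0.001  0.0081]
cur yaw 101.1 turn wz (tool down => -) -0.4
```

```bash
python3 -m jog '[[[0.004,0.001,0.004,-0.2,0.5,0],[0,0,0.004,0,0,0],[0,0,0,0,0,0]]]'; python3 -m jog '[[[0,0,0,0,0,0],[0,0,0,0,0,0],[0,0,0,0,0,0],[0,0,0,0,0,0],[0,0,0,0,0,0],[0,0,0,0,0,0]]]' 0
python3 - <<'E'
from h import *
state()
E
```

```text
clock: 17.77
eef_pos: [0.4331, -0.0911, 0.0035]
tool_rot: [-0.097, 0.995, -0.0, -0.0]
ft_force: [-0.0, 0.4, -0.5]
grip_width: 0.0503
clock: 18.52
eef_pos: [0.4334, -0.0912, 0.0039]
tool_rot: [-0.097, 0.995, -0.0, 0.0]
ft_force: [-0.4, -0.4, 0.6]
grip_width: 0.013
t 18.52 p [ 0.4334 -0.0912  0.0039] x [-0.981 -0.192 -0.   ] y [-0.192  0.981 -0.   ] z [ 0. -0. -1.] w 0.013 F [-0.4 -0.4  0.6] q [-0.21  0.38 -0.48  0.71 -0.   -0.4 ]
```

```bash
python3 -m jog '[[[0,0,-0.03,0,0,0],[0,0,-0.045,0,0,0],[0,0,-0.045,0,0,0],[0,0,-0.045,0,0,5.6],[0,0,0,0,0,0]]]'
python3 - <<'E'
from h import *
state(); to(0.5587,.140,.16,95.5)
E
```

```text
clock: 19.15
eef_pos: [0.4326, -0.0909, 0.1729]
tool_rot: [-0.047, 0.999, 0.0, -0.001]
ft_force: [0.6, 0.5, -0.7]
grip_width: 0.0129
t 19.15 p [ 0.4326 -0.0909  0.1729] x [-0.996 -0.093  0.003] y [-0.093  0.996  0.   ] z [-0.003  0.    -1.   ] w 0.0129 F [ 0.6  0.5 -0.7] q [-0.21  0.17 -0.25  1.16 -0.   -0.3 ]
shift tool [-0.147   0.2182  0.0126]
cur yaw 95.3 turn wz (tool down => -) -0.2
```

```bash
python3 -m jog '[[[-0.029,0.044,0,0,0,0],[-0.029,0.044,0,0,0,0],[-0.029,0.044,0,0,0,0],[-0.03,0.043,0,0,0,0],[-0.03,0.043,0,0,0,0],[0,0,0,0,0,0]]]'
python3 - <<'E'
from h import *
state(); to(0.5587,.140,.078,95.5)
E
```

```text
clock: 19.9
eef_pos: [0.56, 0.1448, 0.1652]
tool_rot: [-0.046, 0.999, -0.001, -0.005]
ft_force: [-0.8, -0.7, 0.3]
grip_width: 0.0129
t 19.9 p [0.56   0.1448 0.1652] x [-0.996 -0.091  0.01 ] y [-0.091  0.996 -0.002] z [-0.01  -0.003 -1.   ] w 0.0129 F [-0.8 -0.7  0.3] q [0.25 0.44 0.11 1.26 0.   0.16]
shift tool [ 0.0008 -0.0046  0.0872]
cur yaw 95.2 turn wz (tool down => -) -0.3
```

```bash
python3 -m jog '[[[0.001,-0.005,0,0,-0.6,0],[0,0,0.03,0,0,0],[0,0,0.03,0,0,0],[0,0,0,0,0,0]]]'
python3 - <<'E'
from h import *
state(); to(0.5587,.140,.078,95.5)
c=snap('scene','s7'); i=cv2.imread('pics/s7.png'); j=snap('top','t7')
f=lambda i,x,y,w,h,s:cv2.resize(i[y:y+h,x:x+w],None,fx=s,fy=s,interpolation=cv2.INTER_CUBIC)
cv2.imwrite('pics/c7.png',f(i,150,100,130,110,5))
E
```

```text
clock: 20.4
eef_pos: [0.5555, 0.1343, 0.1018]
tool_rot: [-0.044, 0.999, -0.002, -0.002]
ft_force: [-0.8, 0.2, 1.0]
grip_width: 0.0126
t 20.4 p [0.5555 0.1343 0.1018] x [-0.996 -0.088  0.004] y [-0.088  0.996 -0.004] z [-0.004 -0.004 -1.   ] w 0.0126 F [-0.8  0.2  1. ] q [ 0.24  0.47 -0.01  1.09 -0.    0.15]
shift tool [-0.0037  0.0055  0.0238]
cur yaw 95.0 turn wz (tool down => -) -0.5
```

View pics/c7.png

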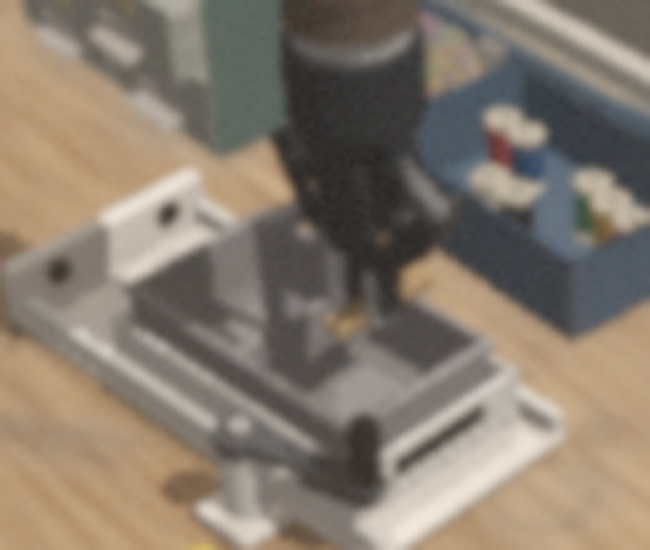

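```bash
python3 -m jog '[[[-0.003,0.005,0,0,0,0],[0,0,0.01,0,0,0],[0,0,0.008,0,0,0],[0,0,0,0,0,0]]]'
python3 - <<'E'
from h import *
state(); to(0.5587,.140,.078,95.5)
E
```

```text
clock: 21.0
eef_pos: [0.5631, 0.1407, 0.0893]
tool_rot: [-0.044, 0.999, -0.001, 0.004]
ft_force: [0.3, -0.4, -0.0]
grip_width: 0.0127
t 21.0 p [0.5631 0.1407 0.0893] x [-0.996 -0.087 -0.008] y [-0.087  0.996 -0.002] z [ 0.009 -0.001 -1.   ] w 0.0127 F [ 0.3 -0.4 -0. ] q [ 0.25  0.49 -0.02  1.06 -0.    0.16]
shift tool [ 0.0045 -0.0003  0.0112]
cur yaw 95.0 turn wz (tool down => -) -0.5
```

```bash
python3 -m jog '[[[0.004,0,0.009,0,0.4,0],[0,0,0,0,0,0]]]'; python3 -m jog '[[[0,0,0,0,0,0],[0,0,0,0,0,0],[0,0,0,0,0,0],[0,0,0,0,0,0],[0,0,-0.03,0,0,0],[0,0,-0.05,0,0,0],[0,0,0,0,0,0]]]' 0.035
python3 - <<'E'
from h import *
state(); to(0.437,-.162,.16,83.7)
E
```

```text
clock: 21.25
eef_pos: [0.5586, 0.1404, 0.0793]
tool_rot: [-0.044, 0.999, -0.001, 0.0]
ft_force: [0.0, 0.2, -0.4]
grip_width: 0.0127
clock: 22.12
eef_pos: [0.5589, 0.1408, 0.1616]
tool_rot: [-0.044, 0.999, -0.001, 0.0]
ft_force: [0.2, 0.5, -0.5]
grip_width: 0.035
t 22.12 p [0.5589 0.1408 0.1616] x [-0.996 -0.088 -0.   ] y [-0.088  0.996 -0.001] z [ 0.001 -0.001 -1.   ] w 0.035 F [ 0.2  0.5 -0.5] q [ 0.25  0.43  0.09  1.23 -0.    0.16]
shift tool [ 0.148  -0.2909  0.002 ]
cur yaw 95.0 turn wz (tool down => -) 11.3
```

```bash
python3 -m jog '[[[0.022,-0.042,0,0,0,0],[0.021,-0.042,0,0,0,0],[0.021,-0.042,0,0,0,0],[0.021,-0.042,0,0,0,0],[0.021,-0.042,0,0,0,0],[0.021,-0.041,0,0,0,0],[0.021,-0.04,0,0,0,0],[0,0,0,0,0,5.6],[0,0,0,0,0,5.7],[0,0,0,0,0,0]]]' 0.06
python3 - <<'E'
from h import *
state(); to(0.437,-.162,.05,83.7)
i=snap('scene','s8'); i=cv2.imread('pics/s8.png'); j=snap('top','t8'); j=cv2.imread('pics/t8.png')
f=lambda i,x,y,w,h,s:cv2.resize(i[y:y+h,x:x+w],None,fx=s,fy=s,interpolation=cv2.INTER_CUBIC)
cv2.imwrite('pics/c8.png',np.hstack([f(i,215,215,80,90,5),f(j,130,150,80,90,5)]))
E
```

```text
clock: 23.38
eef_pos: [0.4319, -0.1693, 0.1556]
tool_rot: [0.056, 0.998, 0.001, -0.001]
ft_force: [0.1, 0.0, 0.1]
grip_width: 0.0601
t 23.38 p [ 0.4319 -0.1693  0.1556] x [-0.994  0.113  0.002] y [0.113 0.994 0.002] z [-0.002  0.003 -1.   ] w 0.0601 F [0.1 0.  0.1] q [-0.37  0.22 -0.22  1.13  0.   -0.26]
shift tool [-0.0045  0.0076  0.1056]
cur yaw 83.5 turn wz (tool down => -) -0.2
```

View pics/c8.png

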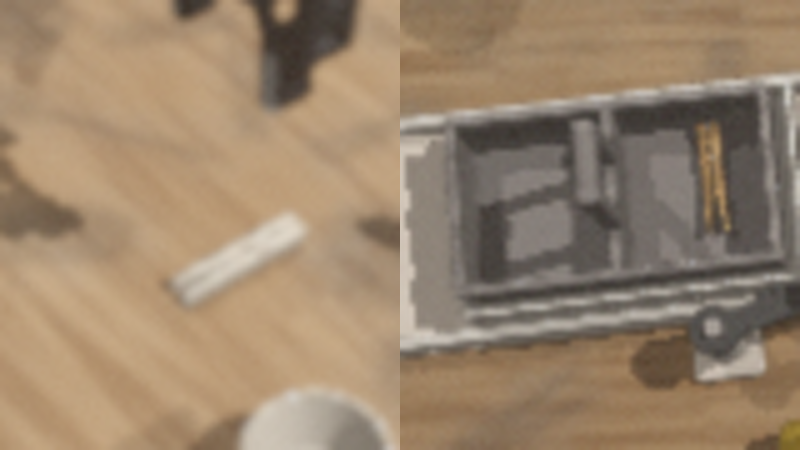

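Wood peg is inside the caddy and the white one hasn't moved since the last look, so I'll pick up the white one.

```bash
python3 -m jog '[[[-0.0045,0.007,0.04,0,0,0],[0,0,0.045,0,0,0],[0,0,0.03,0,0,0],[0,0,0,0,0,0]]]'
python3 - <<'E'
from h import *
state(); to(0.437,-.1625,.004,83.5)
E
```

```text
clock: 23.98
eef_pos: [0.4395, -0.1612, 0.0387]
tool_rot: [0.052, 0.999, 0.001, 0.001]
ft_force: [0.3, -0.1, -0.0]
grip_width: 0.0603
t 23.98 p [ 0.4395 -0.1612  0.0387] x [-0.995  0.104 -0.002] y [0.104 0.995 0.002] z [ 0.002  0.002 -1.   ] w 0.0603 F [ 0.3 -0.1 -0. ] q [-0.35  0.36 -0.38  0.83  0.   -0.25]
shift tool [ 0.0025 -0.0016  0.0347]
cur yaw 84.0 turn wz (tool down => -) 0.5
```

```bash
python3 -m jog '[[[0.0025,-0.0015,0.012,0,0,0.5],[0,0,0.012,0,0,0],[0,0,0.005,0,0,0],[0,0,0,0,0,0]]]'
python3 - <<'E'
from h import *
state(); to(0.437,-.1625,.004,83.5)
E
```

```text
clock: 24.48
eef_pos: [0.4395, -0.1633, 0.0108]
tool_rot: [0.056, 0.998, -0.0, 0.004]
ft_force: [-0.5, 0.3, 0.5]
grip_width: 0.0604
t 24.48 p [ 0.4395 -0.1633  0.0108] x [-0.994  0.111 -0.007] y [0.111 0.994 0.   ] z [ 0.007 -0.    -1.   ] w 0.0604 F [-0.5  0.3  0.5] q [-0.36  0.4  -0.42  0.75  0.   -0.25]
shift tool [0.0027 0.0005 0.0068]
cur yaw 83.6 turn wz (tool down => -) 0.1
```

```bash
python3 -m jog '[[[0.0025,0,0.004,0,0.4,0],[0,0,0.003,0,0,0],[0,0,0,0,0,0]]]'; python3 -m jog '[[[0,0,0,0,0,0],[0,0,0,0,0,0],[0,0,0,0,0,0],[0,0,0,0,0,0],[0,0,0,0,0,0],[0,0,0,0,0,0]]]' 0;  python3 -m jog '[[[0,0,-0.03,0,0,0],[0,0,-0.045,0,0,0],[0,0,-0.045,0,0,0],[0,0,-0.045,0,0,-6],[0,0,0,0,0,-6],[0,0,0,0,0,0]]]'
python3 - <<'E'
from h import *
state(); to(0.5587,.140,.16,95.5)
E
```

```text
clock: 24.85
eef_pos: [0.4377, -0.1633, 0.0042]
tool_rot: [0.056, 0.998, -0.0, 0.001]
ft_force: [0.4, 0.5, 0.2]
grip_width: 0.0599
clock: 25.6
eef_pos: [0.4381, -0.1634, 0.0046]
tool_rot: [0.056, 0.998, -0.0, 0.001]
ft_force: [-0.6, -0.4, -0.0]
grip_width: 0.013
clock: 26.35
eef_pos: [0.4367, -0.163, 0.174]
tool_rot: [-0.052, 0.999, 0.0, 0.0]
ft_force: [-0.3, 1.2, -0.4]
grip_width: 0.013
t 26.35 p [ 0.4367 -0.163   0.174 ] x [-0.995 -0.103 -0.   ] y [-0.103  0.995  0.   ] z [ 0.  0. -1.] w 0.013 F [-0.3  1.2 -0.4] q [-0.36  0.21 -0.19  1.17  0.   -0.46]
shift tool [-0.1525  0.2889  0.0141]
cur yaw 95.9 turn wz (tool down => -) 0.4
```

```bash
python3 -m jog '[[[-0.022,0.042,0,0,0,0],[-0.022,0.042,0,0,0,0],[-0.022,0.042,0,0,0,0],[-0.022,0.042,0,0,0,0],[-0.022,0.042,0,0,0,0],[-0.021,0.042,0,0,0,0],[-0.02,0.036,0,0,0,0],[0,0,0,0,0,0]]]'
python3 - <<'E'
from h import *
state(); to(0.5587,.142,.078,95.5)
E
```

```text
clock: 27.35
eef_pos: [0.5606, 0.146, 0.1664]
tool_rot: [-0.042, 0.999, -0.001, -0.005]
ft_force: [1.0, -0.1, 0.3]
grip_width: 0.0128
t 27.35 p [0.5606 0.146  0.1664] x [-0.996 -0.083  0.01 ] y [-0.083  0.997 -0.001] z [-0.01  -0.002 -1.   ] w 0.0128 F [ 1.  -0.1  0.3] q [0.25 0.44 0.12 1.26 0.   0.17]
shift tool [ 0.0013 -0.0037  0.0884]
cur yaw 94.8 turn wz (tool down => -) -0.7
```

```bash
python3 -m jog '[[[0.001,-0.004,0,0,-0.6,-0.7],[0,0,0.03,0,0,0],[0,0,0.03,0,0,0],[0,0,0,0,0,0]]]'
python3 - <<'E'
from h import *
state(); to(0.5587,.142,.078,95.5)
E
```

```text
clock: 27.85
eef_pos: [0.5573, 0.1368, 0.104]
tool_rot: [-0.045, 0.999, -0.002, -0.001]
ft_force: [0.9, 0.3, 0.1]
grip_width: 0.0127
t 27.85 p [0.5573 0.1368 0.104 ] x [-0.996 -0.09   0.002] y [-0.09   0.996 -0.003] z [-0.002 -0.003 -1.   ] w 0.0127 F [0.9 0.3 0.1] q [ 0.24  0.47 -0.01  1.1  -0.    0.15]
shift tool [-0.0019  0.0051  0.0259]
cur yaw 95.1 turn wz (tool down => -) -0.4
```

```bash
python3 -m jog '[[[-0.002,0.005,0.01,0,0,0],[0,0,0.01,0,0,0],[0,0,0.004,0,0,0],[0,0,0,0,0,0]]]'
python3 - <<'E'
from h import *
state(); to(0.5587,.142,.078,95.5)
E
```

```text
clock: 28.35
eef_pos: [0.5606, 0.1411, 0.0817]
tool_rot: [-0.044, 0.999, -0.001, 0.001]
ft_force: [0.8, -0.1, -0.5]
grip_width: 0.0129
t 28.35 p [0.5606 0.1411 0.0817] x [-0.996 -0.087 -0.003] y [-0.087  0.996 -0.002] z [ 0.003 -0.002 -1.   ] w 0.0129 F [ 0.8 -0.1 -0.5] q [ 0.25  0.49 -0.03  1.05 -0.    0.16]
shift tool [0.0018 0.0011 0.0037]
cur yaw 95.0 turn wz (tool down => -) -0.5
```

```bash
python3 -m jog '[[[0.002,0.001,0.001,0,0,0],[0,0,0,0,0,0]]]'; python3 -m jog '[[[0,0,0,0,0,0],[0,0,0,0,0,0],[0,0,0,0,0,0],[0,0,0,0,0,0],[0,0,-0.03,0,0,0],[0,0,-0.05,0,0,0],[0,0,-0.03,0,0,0],[0,-0.05,0,0,0,0],[0,-0.05,0,0,0,0],[0,-0.05,0,0,0,0],[0,-0.04,0,0,0,0],[0,0,0,0,0,0]]]' 0.035; python3 -m jog '[[[0,0,0,0,0,10.5],[0,0,0,0,0,10.5],[0,0,0,0,0,10.5],[0,0,0,0,0,10.5],[0,0,0,0,0,10.5],[0,0,0,0,0,10.5],[0,0,0,0,0,10.5],[0,0,0,0,0,10.5],[0,0,0,0,0,5.5],[0,0,0,0,0,0]]]' 0;  python3 - <<'E'
from h import *
state(); to(0.562,.04,.12,5.5)
i=snap('scene','s9'); i=cv2.imread('pics/s9.png'); j=snap('top','t9'); j=cv2.imread('pics/t9.png')
f=lambda i,x,y,w,h,s:cv2.resize(i[y:y+h,x:x+w],None,fx=s,fy=s,interpolation=cv2.INTER_CUBIC)
cv2.imwrite('pics/c9.png',np.vstack([f(i,140,115,160,75,5),f(j,105,155,160,75,5)])[:750])
a=np.vstack([f(i,140,115,160,75,4),f(j,105,155,160,75,4)]); cv2.imwrite('pics/c9.png',a)
E
```

```text
clock: 28.6
eef_pos: [0.5588, 0.1422, 0.0813]
tool_rot: [-0.044, 0.999, -0.001, 0.002]
ft_force: [0.1, 0.0, -0.8]
grip_width: 0.0125
clock: 30.1
eef_pos: [0.5771, -0.0495, 0.1961]
tool_rot: [-0.046, 0.999, 0.0, 0.004]
ft_force: [0.2, 0.6, -0.2]
grip_width: 0.035
clock: 31.35
eef_pos: [0.5766, -0.0378, 0.1958]
tool_rot: [0.683, 0.73, 0.006, -0.0]
ft_force: [-0.3, -0.5, 0.9]
grip_width: 0.0003
t 31.35 p [ 0.5766 -0.0378  0.1958] x [-0.067  0.998  0.008] y [0.998 0.067 0.008] z [ 0.007  0.009 -1.   ] w 0.0003 F [-0.3 -0.5  0.9] q [-0.07  0.41  0.15  1.3   0.01  1.43]
shift tool [ 0.078  -0.01    0.0763]
cur yaw 3.8 turn wz (tool down => -) -1.7
```

View pics/c9.png

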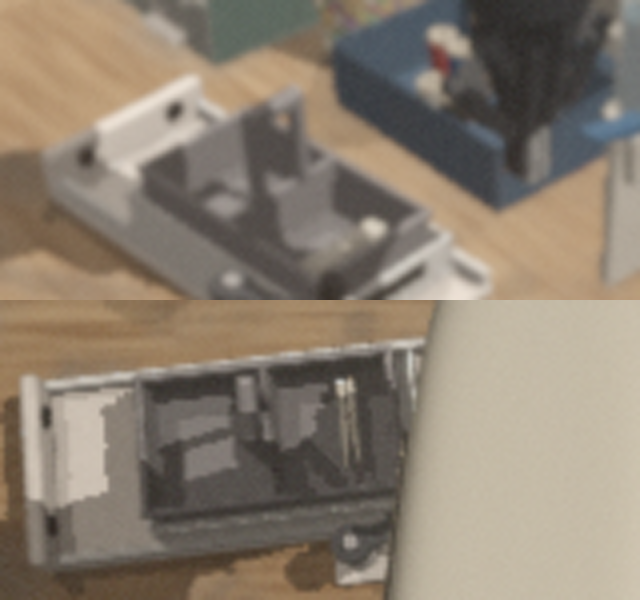

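```bash
python3 -m jog '[[[0.035,-0.005,0,0.4,-0.4,-1.7],[0.035,-0.005,0.02,0,0,0],[0,0,0.035,0,0,0],[0,0,0.035,0,0,0],[0,0,0,0,0,0]]]'
python3 - <<'E'
from h import *
state(); to(0.562,.045,.037,5.5)
E
```

```text
clock: 32.08
eef_pos: [0.5617, 0.0347, 0.1052]
tool_rot: [0.669, 0.743, 0.002, 0.001]
ft_force: [-0.7, 0.3, 0.0]
grip_width: 0.0002
t 32.08 p [0.5617 0.0347 0.1052] x [-0.105  0.994  0.002] y [0.994 0.105 0.004] z [ 0.004  0.002 -1.   ] w 0.0002 F [-0.7  0.3  0. ] q [ 0.06  0.44 -0.04  1.08  0.    1.53]
shift tool [0.0101 0.0011 0.0682]
cur yaw 6.0 turn wz (tool down => -) 0.5
```

```bash
python3 -m jog '[[[0,0.001,0.025,0,0,0.5],[0,0,0.025,0,0,0],[0,0,0.014,0,0,0],[0,0,0,0,0,0]]]'
python3 - <<'E'
from h import *
state(); to(0.562,.055,.037,5.5)
E
```

```text
clock: 32.58
eef_pos: [0.568, 0.0352, 0.046]
tool_rot: [0.671, 0.741, 0.006, 0.004]
ft_force: [0.1, -0.2, -0.0]
grip_width: -0.0001
t 32.58 p [0.568  0.0352 0.046 ] x [-0.098  0.995  0.001] y [0.995 0.098 0.014] z [ 0.014  0.003 -1.   ] w -0.0001 F [ 0.1 -0.2 -0. ] q [ 0.06  0.51 -0.11  0.94  0.    1.53]
shift tool [ 0.0203 -0.0042  0.009 ]
cur yaw 5.6 turn wz (tool down => -) 0.1
```

```bash
python3 -m jog '[[[0,-0.005,0.009,0.8,0,0],[0,0,0,0,0,0],[0.02,0,0,0,0,0],[0.012,0,0,0,0,0],[0.01,0,0,0,0,0],[0,0,0,0,0,0]]]'
python3 - <<'E'
from h import *
state()
E
```

```text
clock: 33.33
eef_pos: [0.561, 0.0798, 0.0401]
tool_rot: [0.671, 0.741, 0.002, 0.002]
ft_force: [0.7, -0.1, -0.4]
grip_width: 0.0
t 33.33 p [0.561  0.0798 0.0401] x [-0.1    0.995  0.001] y [0.995 0.1   0.005] z [ 0.005  0.001 -1.   ] w 0.0 F [ 0.7 -0.1 -0.4] q [ 0.14  0.52 -0.11  0.93  0.    1.61]
```

```bash
python3 -m jog '[[[0.012,0,0.001,0,0,0],[0.012,0,0,0,0,0],[0.012,0,0,0,0,0]]]'; python3 -m jog '[[[0.012,0,0,0,0,0],[0.012,0,0,0,0,0]]]';  python3 - <<'E'
from h import *
state(); to(.5545,.148,.038,5.5)
E
```

```text
clock: 33.7
eef_pos: [0.5577, 0.1155, 0.0394]
tool_rot: [0.672, 0.741, 0.001, 0.003]
ft_force: [0.0, -3.4, 1.0]
grip_width: -0.0
clock: 33.95
eef_pos: [0.5552, 0.141, 0.0394]
tool_rot: [0.672, 0.741, 0.001, 0.003]
ft_force: [-0.2, -2.2, 1.5]
grip_width: 0.0002
t 33.95 p [0.5552 0.141  0.0394] x [-0.097  0.995 -0.003] y [0.995 0.097 0.006] z [ 0.006 -0.002 -1.   ] w 0.0002 F [-0.2 -2.2  1.5] q [ 0.25  0.53 -0.1   0.94 -0.    1.72]
shift tool [0.007  0.     0.0014]
cur yaw 5.6 turn wz (tool down => -) 0.1
```

```bash
python3 -m jog '[[[0.008,0,0,0,0,0]]]'; python3 -m jog '[[[0.006,0,0,0,0,0]]]';python3 -m jog '[[[0.005,0,0,0,0,0]]]';python3 -m jog '[[[0.004,0,0,0,0,0]]]'
```

```text
clock: 34.08
eef_pos: [0.5543, 0.1501, 0.0394]
tool_rot: [0.672, 0.741, 0.001, 0.003]
ft_force: [1.2, -2.1, 1.5]
grip_width: -0.0001
clock: 34.2
eef_pos: [0.554, 0.1528, 0.0394]
tool_rot: [0.672, 0.74, -0.002, 0.007]
ft_force: [2.6, -21.6, 6.0]
grip_width: -0.0003
clock: 34.33
eef_pos: [0.554, 0.1527, 0.0395]
tool_rot: [0.673, 0.739, -0.006, 0.011]
ft_force: [1.3, -18.9, 4.2]
grip_width: -0.0001
clock: 34.45
eef_pos: [0.5539, 0.1525, 0.0397]
tool_rot: [0.675, 0.738, -0.009, 0.014]
ft_force: [0.9, -11.9, 3.8]
grip_width: -0.0
```

```bash
python3 -m jog '[[[-0.03,0,0,0,0,0],[-0.05,0,0,0,0,0],[0,0,0,0,0,0],[0,0,-0.05,0,0,0],[0,0,-0.05,0,0,0],[-0.05,0,-0.02,0,0,0],[-0.05,0,0,0,0,0],[0,0,0,0,0,0]]]'
python3 - <<'E'
from h import *
state()
i=snap('scene','s10'); i=cv2.imread('pics/s10.png'); j=snap('top','t10'); j=cv2.imread('pics/t10.png')
f=lambda i,x,y,w,h,s:cv2.resize(i[y:y+h,x:x+w],None,fx=s,fy=s,interpolation=cv2.INTER_CUBIC)
a=np.vstack([f(i,140,130,130,75,6)[:, :600][:300],f(j,130,155,100,75,6)[:300+150]])[:600]
a=np.hstack([f(i,140,130,100,90,4),f(j,130,150,100,90,4)]); cv2.imwrite('pics/c10.png',a)
E
```

```text
clock: 35.45
eef_pos: [0.5701, -0.0171, 0.1668]
tool_rot: [0.671, 0.741, -0.004, 0.01]
ft_force: [-0.6, 0.3, -0.2]
grip_width: 0.0003
t 35.45 p [ 0.5701 -0.0171  0.1668] x [-0.098  0.995 -0.02 ] y [0.995 0.099 0.007] z [ 0.009 -0.02  -1.   ] w 0.0003 F [-0.6  0.3 -0.2] q [-0.02  0.41  0.07  1.22 -0.02  1.45]
```

View pics/c10.png

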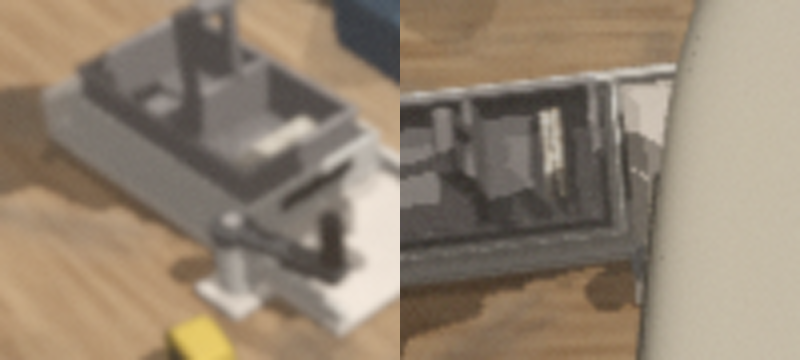

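Run:
```python
from h import *
print(onz(load('s10'),140+330/4,130+215/4,.105),onz(load('top0'),218.3,205,.105))
i=cv2.imread('pics/s10.png')[175:205,215:232]; g=i.max(2); print(g)
to(.483,.048,.13,5.5)
```

```text
[0.490647  0.0548788] [0.48305218 0.05025981]
[[122 109  96  80  68  72  77  86 102 117 145 171 184 186 190 195 203]
 [101  89  75  68  68  84  97 107 116 130 155 180 192 197 202 207 212]
 [ 75  70  68  78  89 102 111 119 125 134 160 187 201 208 212 215 215]
 [ 68  71  80  95 110 116 120 125 127 138 163 188 205 212 217 219 222]
 [ 76  89  99 113 124 129 128 128 131 135 151 170 193 211 221 226 231]
 [ 99 107 118 123 131 137 135 132 131 132 139 153 182 211 227 235 237]
 [115 123 126 129 133 135 132 129 128 130 134 147 175 207 229 237 239]
 [123 125 127 130 129 124 116 113 113 122 136 151 176 206 228 237 238]
 [125 128 131 129 120 107  93  90  95 109 135 158 178 205 228 237 238]
 [131 131 130 127 112  93  78  74  81  95 126 157 179 205 229 237 238]
 [132 134 133 126 108  84  73  75  73  85 119 149 176 205 228 237 238]
 [134 136 137 129 113  87  72  70  70  83 107 144 176 206 228 236 237]
 [138 139 144 138 118  86  69  67  67  79 103 141 176 206 227 235 236]
 [141 153 158 149 125  91  71  66  66  76 110 156 191 215 230 236 237]
 [149 168 174 165 135  97  66  68  68  77 119 176 213 228 23
[... 454 characters left out ...]
  78  74  70  70  70  73  85 109 136 161 177 193 216]
 [ 79  78  78  79  78  78  77  75  78  84  97 123 157 184 199 213 227]
 [ 96  88  84  83  80  77  78  81  85  96 113 149 190 216 226 232 236]
 [122 115 117 119 107  92  83  82  88 106 140 182 213 232 238 239 239]
 [133 137 148 159 153 135 117 104 109 138 179 211 229 238 241 241 240]
 [133 138 152 168 177 176 171 166 169 188 213 229 238 240 241 242 241]
 [128 131 140 155 168 186 201 210 215 223 233 237 240 241 241 242 241]
 [127 129 129 136 149 169 199 220 230 236 239 241 242 241 242 242 242]
 [130 126 126 130 137 155 187 212 225 234 238 241 241 242 242 243 242]]
shift tool [ 0.0721 -0.08    0.0345]
cur yaw 5.8 turn wz (tool down => -) 0.3
```

```bash
python3 -m jog '[[[0.037,-0.039,0,0,1.1,0.3],[0.038,-0.039,0.01,0.4,0,0],[0,0,0.01,0,0,0],[0,0,0,0,0,0]]]' 0.06
python3 - <<'E'
from h import *
state(); to(.485,.051,.07,5.5)
E
```

```text
clock: 36.05
eef_pos: [0.4812, 0.06, 0.1423]
tool_rot: [0.669, 0.743, -0.0, -0.003]
ft_force: [-0.2, -0.3, 0.3]
grip_width: 0.0599
t 36.05 p [0.4812 0.06   0.1423] x [-0.104  0.995  0.004] y [ 0.995  0.104 -0.005] z [-0.005  0.004 -1.   ] w 0.0599 F [-0.2 -0.3  0.3] q [ 0.12  0.27 -0.19  1.11  0.    1.59]
shift tool [-0.0096  0.0032  0.0722]
cur yaw 6.0 turn wz (tool down => -) 0.5
```

```bash
python3 -m jog '[[[-0.009,0.003,0,-0.3,-0.2,0],[0,0,0.02,0,0,0],[0,0,0,0,0,0]]]'
python3 - <<'E'
from h import *
state(); to(.485,.051,.07,5.5)
E
```

```text
clock: 36.42
eef_pos: [0.489, 0.0502, 0.1229]
tool_rot: [0.67, 0.743, 0.002, 0.002]
ft_force: [-0.0, 0.5, -0.2]
grip_width: 0.0602
t 36.42 p [0.489  0.0502 0.1229] x [-0.103  0.995  0.   ] y [0.995 0.103 0.005] z [ 0.005  0.001 -1.   ] w 0.0602 F [-0.   0.5 -0.2] q [ 0.1   0.3  -0.21  1.05  0.    1.57]
shift tool [ 0.0012 -0.0041  0.0528]
cur yaw 5.9 turn wz (tool down => -) 0.4
```

```bash
python3 -m jog '[[[0.001,-0.004,0.012,0.3,0,0],[0,0,0.015,0,0,0],[0,0,0.015,0,0,0],[0,0,0.008,0,0,0],[0,0,0,0,0,0]]]'
python3 - <<'E'
from h import *
state(); to(.485,.051,.07,5.5)
E
```

```text
clock: 37.05
eef_pos: [0.4876, 0.0493, 0.0724]
tool_rot: [0.671, 0.742, 0.001, 0.001]
ft_force: [0.5, -0.5, 0.0]
grip_width: 0.0603
t 37.05 p [0.4876 0.0493 0.0724] x [-0.1    0.995 -0.   ] y [0.995 0.1   0.003] z [ 0.003  0.    -1.   ] w 0.0603 F [ 0.5 -0.5  0. ] q [ 0.1   0.35 -0.29  0.93 -0.    1.57]
shift tool [ 0.002  -0.0024  0.0024]
cur yaw 5.8 turn wz (tool down => -) 0.3
```

```bash
python3 -m jog '[[[0.001,-0.001,0,0,0,0],[0,0,0,0,0,0],[0,0,0,0,0,0],[0,0,0,0,0,0],[0,0,0,0,0,0],[0,0,0,0,0,0],[0,0,0,0,0,0]]]' 0.005
python3 - <<'E'
from h import *
state()
o=bot.get_obs(); e=R.from_quat(o['tool_rot']).as_matrix(); p=o['eef_pos'][:2]; h=np.array([.460,.134]); 
print('dist',np.linalg.norm(p-h)); a0=np.arctan2(*(p-h)[::-1]); print(np.degrees(a0))
A=np.linspace(a0,np.radians(6.5),11); P=h+.0855*np.c_[np.cos(A),np.sin(A)]; P[0]=p
for d in np.diff(P,axis=0): print((e.T@np.r_[d,0]).round(4)[:2])
E
```

```text
clock: 37.92
eef_pos: [0.4878, 0.0502, 0.0738]
tool_rot: [0.671, 0.742, 0.002, 0.002]
ft_force: [0.5, -0.1, -1.0]
grip_width: 0.0164
t 37.92 p [0.4878 0.0502 0.0738] x [-0.1    0.995 -0.001] y [0.995 0.1   0.006] z [ 0.006 -0.    -1.   ] w 0.0164 F [ 0.5 -0.1 -1. ] q [ 0.1   0.35 -0.29  0.93 -0.    1.57]
dist 0.08830607999445036
-71.66798846218974
[0.006  0.0106]
[0.0048 0.0106]
[0.0062 0.0099]
[0.0075 0.0089]
[0.0086 0.0078]
[0.0096 0.0066]
[0.0104 0.0052]
[0.011  0.0038]
[0.0114 0.0022]
[0.0116 0.0006]
```

```bash
python3 -m jog '[[[0.004,0.0107,0,0,0,0],[0.005,0.0105,0,0,0,0],[0.006,0.01,0,0,0,0],[0.0075,0.009,0,0,0,0]]]'
python3 - <<'E'
from h import *
state()
o=bot.get_obs(); e=R.from_quat(o['tool_rot']).as_matrix(); p=o['eef_pos'][:2]; h=np.array([.460,.134]); 
print('dist',np.linalg.norm(p-h)); a0=np.arctan2(*(p-h)[::-1]); print(np.degrees(a0))
E
```

```text
clock: 38.42
eef_pos: [0.5218, 0.0714, 0.0735]
tool_rot: [0.671, 0.742, -0.006, 0.003]
ft_force: [-5.2, -8.2, 4.9]
grip_width: 0.0166
t 38.42 p [0.5218 0.0714 0.0735] x [-0.1    0.995 -0.013] y [ 0.995  0.1   -0.005] z [-0.004 -0.013 -1.   ] w 0.0166 F [-5.2 -8.2  4.9] q [ 0.14  0.42 -0.18  0.98 -0.01  1.61]
dist 0.08800334325013527
-45.35858552429063
```

```bash
python3 -m jog '[[[0.0088,0.0078,0,0,0,0],[0.0096,0.0066,0,0,0,0],[0.0104,0.0052,0,0,0,0],[0.011,0.0038,0,0,0,0]]]'
python3 - <<'E'
from h import *
state()
o=bot.get_obs(); e=R.from_quat(o['tool_rot']).as_matrix(); p=o['eef_pos'][:2]; h=np.array([.460,.134]); 
print('dist',np.linalg.norm(p-h)); a0=np.arctan2(*(p-h)[::-1]); print(np.degrees(a0))
A=np.linspace(a0,np.radians(7),4); P=h+.088*np.c_[np.cos(A),np.sin(A)]; P[0]=p
for d in np.diff(P,axis=0): print((e.T@np.r_[d,0]).round(4)[:2])
E
```

```text
clock: 38.92
eef_pos: [0.544, 0.1141, 0.0735]
tool_rot: [0.671, 0.741, -0.007, 0.005]
ft_force: [1.5, 1.6, 2.5]
grip_width: 0.0165
t 38.92 p [0.544  0.1141 0.0735] x [-0.1    0.995 -0.017] y [ 0.995  0.1   -0.003] z [-0.001 -0.017 -1.   ] w 0.0165 F [1.5 1.6 2.5] q [ 0.22  0.47 -0.1   1.01 -0.02  1.69]
dist 0.08628357104440225
-13.301345064198463
[0.0094 0.0044]
[0.0103 0.0016]
[0.0104 0.0004]
```

```bash
python3 -m jog '[[[0.01,0.0025,0,0,0,0],[0.0105,0.001,0,0,0,0]]]'; python3 -m jog '[[[0.008,0,0,0,0,0]]]'; python3 -m jog '[[[0.006,0,0,0,0,0]]]'; python3 -m jog '[[[0.005,0,0,0,0,0]]]'
python3 - <<'E'
from h import *
state()
o=bot.get_obs(); p=o['eef_pos'][:2]; h=np.array([.460,.134]); print(np.degrees(np.arctan2(*(p-h)[::-1])))
E
```

```text
clock: 39.17
eef_pos: [0.547, 0.1369, 0.0735]
tool_rot: [0.671, 0.742, -0.006, 0.006]
ft_force: [2.2, -8.7, 1.0]
grip_width: 0.0161
clock: 39.3
eef_pos: [0.5468, 0.1457, 0.0735]
tool_rot: [0.671, 0.742, -0.005, 0.007]
ft_force: [2.3, -8.4, 2.2]
grip_width: 0.0164
clock: 39.42
eef_pos: [0.5465, 0.1497, 0.0734]
tool_rot: [0.671, 0.741, -0.007, 0.009]
ft_force: [2.2, -19.0, 3.8]
grip_width: 0.0166
clock: 39.55
eef_pos: [0.5465, 0.1496, 0.0734]
tool_rot: [0.673, 0.739, -0.011, 0.014]
ft_force: [2.5, -23.5, 4.0]
grip_width: 0.016
t 39.55 p [0.5465 0.1496 0.0734] x [-0.094  0.995 -0.035] y [0.996 0.094 0.002] z [ 0.005 -0.035 -0.999] w 0.016 F [  2.5 -23.5   4. ] q [ 0.29  0.49 -0.06  1.02 -0.03  1.76]
10.246065107688088
```

```bash
python3 -m jog '[[[0,0,0,0,2,0],[0,0,0,0,0,0],[0,0,0,0,0,0],[0,0,0,0,0,0],[0,0,-0.02,0,0,0],[0,0,-0.04,0,0,0],[0,0,-0.05,0,0,0],[-0.05,0,-0.02,0,0,0],[-0.06,0,0,0,0,0],[-0.06,0,0,0,0,0],[-0.06,-0.02,0,0,0,0],[-0.06,-0.02,0,0,0,0]]]' 0.05; python3 -m jog '[[[-0.05,-0.03,0,0,0,0],[-0.05,-0.03,0,0,0,0],[0,0,0,0,0,0]]]'
python3 - <<'E'
from h import *
state()
i=snap('scene','s11'); i=cv2.imread('pics/s11.png'); j=snap('top','t11'); j=cv2.imread('pics/t11.png')
f=lambda i,x,y,w,h,s:cv2.resize(i[y:y+h,x:x+w],None,fx=s,fy=s,interpolation=cv2.INTER_CUBIC)
cv2.imwrite('pics/c11.png',np.hstack([f(i,150,120,100,100,4),f(j,120,150,100,100,4)]))
E
```

```text
clock: 41.05
eef_pos: [0.5373, -0.1373, 0.2047]
tool_rot: [0.667, 0.745, 0.003, -0.001]
ft_force: [0.6, -0.0, -0.2]
grip_width: 0.0499
clock: 41.42
eef_pos: [0.4866, -0.2497, 0.2037]
tool_rot: [0.669, 0.743, 0.003, -0.001]
ft_force: [-0.3, 0.5, -1.0]
grip_width: 0.0499
t 41.42 p [ 0.4866 -0.2497  0.2037] x [-0.105  0.994  0.006] y [0.994 0.105 0.004] z [ 0.003  0.006 -1.   ] w 0.0499 F [-0.3  0.5 -1. ] q [-0.48  0.35  0.08  1.3   0.01  0.99]
```

View pics/c11.png

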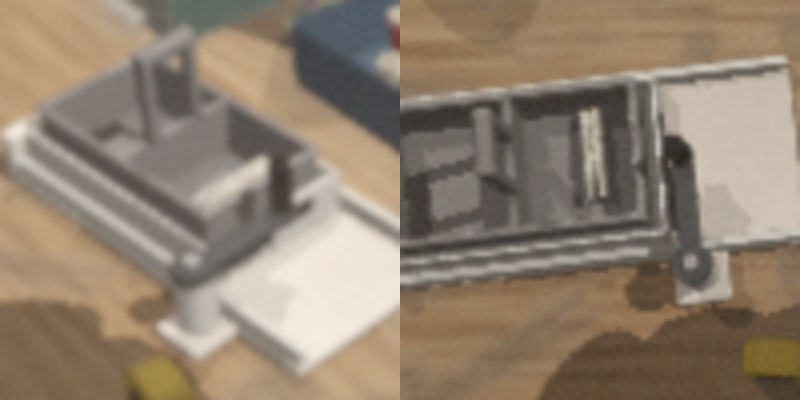

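Run:
```python
from h import *
s,t=load('s11'),load('t11')
a,b=ray(s,150+233/4,120+181/4),ray(t,120+593/4-100,150+155/4)
k=np.linalg.lstsq(np.stack([a[1],-b[1]],1),b[0]-a[0],rcond=None)[0]; print('white',a[0]+k[0]*a[1],b[0]+k[1]*b[1])
for n,d in(('s',s),('t',t)):
    i=d['pixels'][:,:,::-1]; 
    if n=='t': print(d['pixels'][182:194,160:174].tolist()[::4])
f=lambda i,x,y,w,h,s:cv2.resize(i[y:y+h,x:x+w],None,fx=s,fy=s,interpolation=cv2.INTER_CUBIC)
cv2.imwrite('pics/c12.png',np.vstack([np.hstack([f(cv2.imread('pics/s11.png'),185,145,50,40,8),f(cv2.imread('pics/t11.png'),140,165,50,40,8)]),f(cv2.imread('pics/t11.png'),200,190,200,65,4)]))
```

```text
white [0.55173225 0.21289284 0.04533682] [0.54915953 0.21425987 0.04507186]
[[[111, 104, 99], [105, 101, 96], [88, 83, 78], [67, 63, 59], [84, 79, 74], [146, 137, 126], [176, 170, 158], [153, 144, 133], [178, 168, 153], [173, 162, 146], [115, 106, 96], [76, 69, 65], [69, 63, 61], [83, 77, 72]], [[130, 123, 119], [128, 123, 117], [105, 99, 95], [88, 81, 79], [89, 85, 79], [115, 108, 100], [165, 156, 141], [155, 144, 130], [173, 166, 152], [188, 179, 164], [137, 128, 116], [80, 75, 70], [70, 66, 62], [69, 67, 62]], [[130, 123, 117], [129, 120, 117], [107, 99, 96], [87, 81, 79], [85, 81, 75], [103, 95, 90], [166, 156, 142], [190, 181, 165], [164, 155, 140], [177, 168, 152], [143, 133, 119], [89, 82, 73], [68, 63, 58], [67, 64, 59]]]
```

View pics/c12.png

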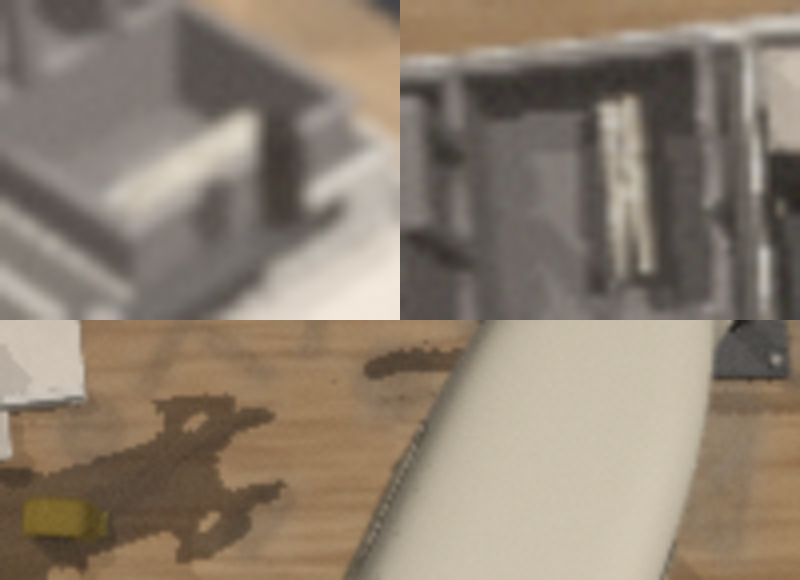

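The white peg's top is 24 mm above the caddy floor, which is two stacked pegs, so it's lying on the wood one. The part of the worktop in view is clear of pegs, the tray is home and the latch is across. I'm handing in.

```bash
python3 -c "
from workcell import bot
bot.job_done(); print(bot.get_obs()['clock'])"
```

```text
the job is handed in; nothing more can be done
the job is handed in; nothing more can be done
```

I unhooked the caddy, stood it in the tray and put in both pegs present, one wood and one white; I saw no teal or second wood peg. The white peg had been knocked aside mid-run, so I measured it again before picking it up. I then pushed the tray home until it met the stop (about 21 N), and swung the latch across until it met its stop (about 23 N).

**Last checks:**
- **Caddy and tray:** the final pictures show the caddy upright in the tray, the tray home and the lever across the tray end. At release the gripper height matched the caddy being fully down.
- **Pegs:** the white peg's top measured about 24 mm above the caddy floor. That is the height of two stacked pegs, so the wood peg should be directly under it. I could not see the wood peg in the last views. I saw it in the caddy before adding the white one, and its old spot on the worktop was empty.
- **Bystanders and arm:** I never went near the tape measure, spare knob or dosing cap, but I did not re-measure them at the end. The arm was clear of everything at hand-in, at about 41 s on the clock.

**Disagreement:** the two cameras differed by several millimetres (up to about 9 mm) on where the caddy should go in the tray. I averaged them, and it went in with no sign of touching the walls. I did not re-measure how well centred it is; the tray leaves 6 mm on each side.

I viewed 14 pictures.

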